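# Pack the classroom energy kit in layers under its sprung retainer

## Task

Pack the energy kit away in its white foam case in layers: the lamp board in the bottom slot with its lamp towards the end with the orange spring strip, then the switch board across it on the foam steps, and last the solar panel, grip up, over both. Take the panel off its sloping stand, tuck one short edge under the blue cover and push back the orange strip, lay the panel down flat and let go so that the spring locks the other edge under the opposite blue lip. Lower each part in by hand rather than dropping it, and leave the generator, the fan and the pencil pot alone.

Things in the scene. Friction and masses are not known exactly. Their poses are not given: they have to be found in the camera images.
- case: White foam case, fixed (place and yaw vary), 242 (x) by 210 (y) mm, walls 76 mm high. Origin on the table under the middle of the main recess; x runs from the orange strip's end to the far lip, z up. Recess y -65 to 65 mm, floor z 12, x -80 to 80. Strip end is x -130, far end x 112; side compartments at y 79 to 131 hold other things, not used.
- slot (a point): On the floor of the bottom slot, where the lamp's axis belongs: case x -40, y 0, z 12 mm. The slot spans case x -76 to 56, y -28 to 28, between foam steps whose tops are at z 26. Axes as the case.
- steps (a point): Middle of the switch board's seat: case x 50, y 0, z 26 mm (level of the step tops). The seat spans case x 20 to 80, y -65 to 65; on its -x side stand two foam blocks (x 10 to 20, |y| 40 to 65, up to z 40). Axes as the case.
- ledges (a point): Where the middle of the packed panel's underside belongs: case x 2, y 0, z 66 mm. The panel rests on ledges with tops at z 66: case x -102 to -80 (under the cover) and x 80 to 92 (wall face at x 92). Axes as the case.
- cover_edge (a point): Lower edge of the blue cover, middle: case x -76, y 0, z 82 mm. The cover is wide, marked with an orange band on top, fixed, 5 mm thick (top z 87), spans case x -130 to -76 over the strip and ledge; 16 mm high gap above the ledge. Axes as the case.
- lip_edge (a point): Lower edge of the blue far lip, middle: case x 86, y 0, z 76 mm. The lip is 4 mm thick (top z 80) and overhangs the far wall face (x 92) by 6 mm. Held flat, the 180 mm panel cannot pass between the cover and this lip. Axes as the case.
- strip (a joint): Orange spring strip under the blue cover: face at case x -84 mm at rest (0), pushed towards case -x, positive when pushed in, up to the hard stop at 0.018 m (face at x -102). It is 100 mm wide, z 67 to 81. Its spring gives 3.2 N at rest plus 0.4 N per mm.
- lamp_mid (a point): Lamp board, 0.14 kg: yellow board 120 (x) by 50 (y) by 10 mm with an upright round lamp, 25 mm diameter, black and amber, top 46 mm above the underside. Point: on the lamp's axis, 23 mm above the underside; the board's middle lies 30 mm along +x. z up. Packed: its x along the case's x, point near case x -40, y 0, z 35 mm.
- switch_mid (a point): Switch board, 0.14 kg: yellow board 50 (x) by 118 (y) by 10 mm with a grey block 30 (x) by 24 (y) mm on its middle, top 34 mm above the underside. This point is at its middle, 17 mm above the underside; z up. Packed: this point near case x 50, y 0, z 43 mm, long side along case y, either way round.
- panel_mid (a point): Solar panel, 0.18 kg, 180 (x) by 118 (y) by 6 mm, blue face, black grip 40 (x) by 24 (y) mm on its middle, top 38 mm above the underside. Point: in the grip, 22 mm above the underside; z out of the blue face. Starts on a 35 degree slope, -x edge down, z leaning back to the robot. Packed: against the wall face under the far lip; point near case x 2, y 0, z 88, either way round.
- stand: Grey sloping stand, fixed, 160 (x) by 110 (y) mm, slope 35 degrees rising towards its +x, highest at 125 mm, with a low stop under the panel's lower edge. Origin on the table at its middle; the panel's point lies above it.
- generator: Hand-crank generator, yellow base and grey housing, 90 by 70 mm, 112 mm high. Origin under its middle. To be left alone.
- fan: Small fan on a black three-legged stand, about 130 mm across, 180 mm high. Origin under its middle. To be left alone.
- pot: Blue pencil pot, 76 mm diameter, 90 mm high, with pencils up to 155 mm. Origin under its middle. To be left alone.
There are look-alikes about, which are no part of the job. Leave any yellow look-alike of the part that bears panel_mid alone.

How it is judged:
By the outcome, as a careful person would: the job done as asked, in the order asked, and still so for the second after the job is handed in, with the robot touching nothing.
It also fails if it takes over 72 s, if anything falls off the work surface, if the arm or the gripper's body presses on something with over 40 N, if the wrist force passes 120 N, or if a joint passes its speed limit or range.

## Robot

A 7-joint arm with a two-finger parallel gripper is mounted at the origin on the work surface. World frame = base frame: x ahead of the robot, y to its left, z up, the work surface at z = 0. Lengths are in mm, angles in degrees, forces in N, time in s.
With the tool pointing down it reaches from about 425 to 950 mm from the base axis. Payload 16.7 kg.
Tool frame: the origin (TCP) lies between the finger pads; the fingertips stand 25 mm ahead of it and the grasp point (between the pads) lies 6 mm ahead of it; y points along the fingers, x is the direction in which the jaws open and shut, and the axes are right-handed (so a half turn about y gives the same grasp; the last joint's range is limited). The gripper opens to 94 mm and grips with 3 to 60 N. Pads are 16 mm wide; open, the fingers measure 119 mm over their backs; the gripper's body (75 mm by 177 mm) begins 78 mm behind the grasp point.
Start: joints at [68.497, 24.414, 4.234, 92.017, -1.954, 63.644, -3.845], TCP at [151.094, -657.835, 230.467] pointing down, gripper open.
Joint ranges: [-163.25, 163.25], [-28.42, 122.38], [-70.27, 78.77], [12.13, 141.07], [-58.53, 238.53], [9.26, 117.41], [-156.51, 156.51]. Speed limits (degrees/s): [108.29, 108.29, 136.94, 136.94, 172.46, 172.46, 172.46].

## Interface

Orientations are given as [roll, pitch, yaw] about the fixed x, y, z axes, in that order (R = Rz(yaw) Ry(pitch) Rx(roll)).
In Python, from workcell import robot gives the robot as it stands.
- The arm moves only by the shell command python3 -m jog 'ROWS' [OPENING] [FORCE]. ROWS is text: rows parted by semicolons, each of 6 numbers parted by spaces: the shift along the tool's x, y, z in mm, then the turn, a rotation vector about the tool's x, y, z in rad. In form: dx dy dz ax ay az; .... A call has 1 to 8 rows; each row shifts and turns the commanded pose from where the row before left it, along the tool's axes as they then stand; what a row does not reach is not made up. A row lasts 1/8 s, in which the tool goes at most 62.5 mm and 10.7 degrees, less where a joint would pass 70% of its speed; a pose out of reach is approached as far as the arm can. A call is refused whole if a number of a shift passes 62.5 or a number of a turn 0.188, either way. A call with a gripper value outside its range is refused whole. OPENING is the opening in per cent of the stroke, from 0 (shut) to 100 (fully open), set as the call begins (- or left out, the last holds). The fingers move at their own pace and stop on an object; FORCE is the grip in N (left out, the last holds). Time passes only in rows, so rows that do not move let the fingers close. It gives the time, the measured TCP pose, the force and the opening at its end, in the units of the state.
- robot.get_obs(): the state, without advancing time (a new reading comes with each control period).
- robot.camera(name): name is "side" or "top"; returns the picture (384x512x3 uint8, blue, green, red); there is no depth.
- robot.camera_params(name): a dict with "fx", "fy", "cx", "cy" (pixels), "k1" (the pictures are not rectified: a ray, as slopes to the right and down, at radius r is drawn at 1 + k1 r^2 times it, then the intrinsics apply), "world_from_camera" (4x4, takes a point from camera to world coordinates). Camera axes: x right, y down, z forward; pixel columns grow to the right and rows downward; lengths in mm; the calibration is good to about 2 mm. A picture is of the moment at which its call begins. camera_params takes no time and is no camera call.
- robot.finish_job(): hands the job in, once; it reports no verdict.
Trained networks look in the newest picture that a camera, given by its name, has taken for a name from the list of things; names that differ only in an ending like _2 or _b are one class to them, and where a whole thing is asked for, a point or a joint stands for the part that bears it (a point fixed in the world has none). Each returns a list of dicts, best first, with "p" (0 to 1); they miss things now and then, are a little off and sometimes report something else, mostly with a low value. They report only what shows in the picture. A call takes as long as a camera call. They do not tell look-alikes from the thing itself.
- robot.look_for(camera, label): "point" ([column, row] in pixels, amid what is visible of it).
- robot.silhouettes(camera, label): "region" (384x512 bool, what is visible of it) and "point" ([column, row] in pixels, amid what is visible of it).
- robot.tip_of(camera, label): "point" ([column, row] in pixels: a listed point, or the origin of a listed thing).
The state is a dict: "time": time; "qpos": joint angles; "joint_velocities": joint speeds; "joint_torque": joint torques, N m; "tcp_pos": TCP position; "eef_rot": TCP orientation; "force": force on the tool from outside, world axes, zero at the start; "torque": the same for the moment, N m; "width": opening from 0.0 (shut) to 1.0 (fully open).
Only numpy, scipy, OpenCV 4.12 (cv2) and the standard library are available. Lean on these libraries where they do the work, as an engineer would, in place of code of your own. Each camera call takes 0.05 s, during which the arm holds its last target.

## Working session

There is one attempt and no reset: what is moved stays moved. The work goes in short steps, Python scripts to look and compute and a shell command to move; the robot and the scene stay as the last step left them, time stands still between calls to the robot, and variables do not carry over. Pictures are saved under pics/ and viewed, and the job is handed in when it is done.

```bash
mkdir -p pics; ls; python3 - <<'E'
from workcell import robot
import cv2,json
for c in("top","side"):
    cv2.imwrite(f"pics/{c}0.png",robot.camera(c)); p=robot.camera_params(c); print(c,p)
o=robot.get_obs();print(o)
E
```

```text
pics
top {'fx': 367.6266325784032, 'fy': 367.6266325784032, 'cx': 254.09769027167772, 'cy': 192.71073613199192, 'k1': -0.08503763173150902, 'world_from_camera': array([[ 6.41954034e-03, -9.96985626e-01,  7.73204409e-02,
         4.42306084e+02],
       [-9.99976087e-01, -6.20144082e-03,  3.06050339e-03,
        -5.31385209e+01],
       [-2.57177975e-03, -7.73382390e-02, -9.97001596e-01,
         1.24803751e+03],
       [ 0.00000000e+00,  0.00000000e+00,  0.00000000e+00,
         1.00000000e+00]])}
side {'fx': 438.17577071850843, 'fy': 438.17577071850843, 'cx': 251.11170157702546, 'cy': 183.8594741650469, 'k1': -0.12307479927733346, 'world_from_camera': array([[ 9.46075913e-01, -2.55434681e-01,  1.99232252e-01,
         3.08654883e+02],
       [-3.23594095e-01, -7.16566022e-01,  6.17915850e-01,
        -7.64881677e+02],
       [-1.50740755e-02, -6.49065682e-01, -7.60583008e-01,
         9.69955610e+02],
       [ 0.00000000e+00,  0.00000000e+00,  0.00000000e+00,
         1.00000000e+00]])}
{'time': 0.1, 'qpos': array([68.49775824, 24.44750448,  4.23344681, 92.04843237, -1.95454105,
       63.64598683, -3.84558982]), 'joint_velocities': array([-0.02376188, -0.03915741,  0.02498681, -0.12421077, -0.05953729,
       -0.06676111,  0.05090743]), 'joint_torque': array([ 7.66324840e-03, -9.37457442e+01,  3.67710538e+00, -4.55035794e+01,
       -4.85825376e-02,  1.69671583e-02,  7.17630712e-06]), 'tcp_pos': array([ 150.98312448, -657.50343416,  229.83103487]), 'eef_rot': array([-9.00051257e+01,  6.95143087e-02, -7.70684847e+01]), 'force': array([-0.02991343,  0.03587151,  0.53472343]), 'torque': array([ 0.07067969, -0.02797663,  0.00632267]), 'width': 0.9999059588229527}
```

View images.

View pics/top0.png

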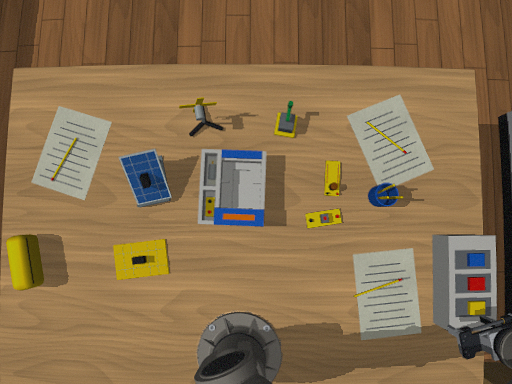

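View pics/side0.png

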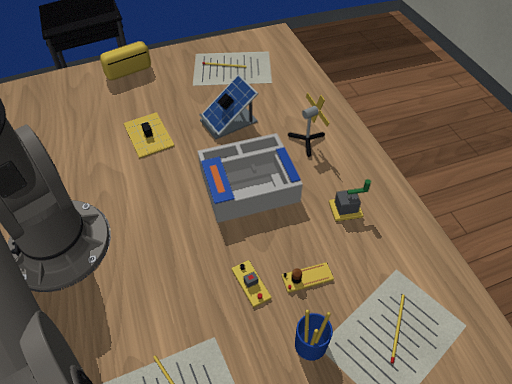

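```bash
cat > h.py <<'E'
from workcell import robot
import numpy as np, cv2
from scipy.spatial.transform import Rotation as Ro
P={c:robot.camera_params(c) for c in("top","side")}
def proj(c,X):
    p=P[c];X=np.atleast_2d(X);T=np.linalg.inv(p["world_from_camera"])
    q=X@T[:3,:3].T+T[:3,3];s=q[:,:2]/q[:,2:];r2=(s**2).sum(1,keepdims=True)
    s=s*(1+p["k1"]*r2);return s*[p["fx"],p["fy"]]+[p["cx"],p["cy"]]
def ray(c,uv):
    p=P[c];d=(np.atleast_2d(uv)-[p["cx"],p["cy"]])/[p["fx"],p["fy"]];s=d.copy()
    for _ in range(20): s=d/(1+p["k1"]*(s**2).sum(1,keepdims=True))
    D=np.c_[s,np.ones(len(s))]@p["world_from_camera"][:3,:3].T
    return p["world_from_camera"][:3,3],D
def onz(c,uv,z):
    o,D=ray(c,uv);return o+D*((z-o[2])/D[:,2:])
def tri(a,b):
    o1,d1=ray("top",a);o2,d2=ray("side",b);d1=d1[0]/np.linalg.norm(d1);d2=d2[0]/np.linalg.norm(d2)
    s=np.linalg.lstsq(np.c_[d1,-d2],o2-o1,rcond=None)[0]
    x1=o1+d1*s[0];x2=o2+d2*s[1];return (x1+x2)/2,np.linalg.norm(x1-x2)
E
python3 - <<'E'
from h import *
t=robot.camera("top");s=robot.camera("side")
a=t[155:235,295:415];b=t[140:290,100:280]
cv2.imwrite("pics/c1.png",cv2.resize(a,None,fx=6,fy=6,interpolation=cv2.INTER_CUBIC))
cv2.imwrite("pics/c2.png",cv2.resize(b,None,fx=4,fy=4,interpolation=cv2.INTER_CUBIC))
cv2.imwrite("pics/c3.png",cv2.resize(s[70:320,110:350],None,fx=2.4,fy=2.4,interpolation=cv2.INTER_CUBIC))
for l in ("lamp_mid","switch_mid","panel_mid","case","slot","steps","ledges","cover_edge","lip_edge","stand"):
  R={}
  for c in("top","side"):
    R[c]=[(np.round(d["point"],1).tolist(),round(d["p"],2)) for d in robot.tip_of(c,l)][:3]
  print(l,R)
  try: print("   ",tri(R["top"][0][0],R["side"][0][0]))
  except Exception as e: print(e)
E
```

```text
lamp_mid {'top': [([333.5, 185.3], 0.81), ([241.0, 160.4], 0.53), ([240.2, 183.4], 0.4)], 'side': [([297.7, 277.1], 0.93), ([226.6, 102.9], 0.51)]}
    (array([ 564.59247408, -315.30952321,   27.3795717 ]), np.float64(2.2343038632959358))
switch_mid {'top': [([322.7, 220.0], 0.91)], 'side': [([254.9, 279.0], 0.71), ([270.1, 184.0], 0.47)]}
    (array([ 457.66601634, -281.21844666,   22.38713728]), np.float64(20.89322505256865))
panel_mid {'top': [([143.8, 180.6], 0.93), ([138.0, 261.1], 0.71), ([377.3, 194.1], 0.63)], 'side': [([227.1, 103.3], 0.82), ([148.6, 126.9], 0.64)]}
    (array([574.60681687, 305.58797615,  78.80885841]), np.float64(9.480586354992973))
case {'top': [([241.2, 186.8], 0.63), ([242.0, 176.4], 0.34)], 'side': [([255.8, 190.3], 0.66), ([305.9, 143.0], 0.39)]}
    (array([562.70114898,  -6.21678565,   3.13033425]), np.float64(8.087331870608898))
slot {'top': [([240.2, 200.7], 0.65), ([203.9, 121.2], 0.58)], 'side': [([240.6, 193.9], 0.89), ([270.3, 181.8], 0.58)]}
    (array([516.54016847,  -3.44781842,   2.46058265]), np.float64(10.474488273656235))
steps {'top': 
[... 154 characters left out ...]
 {'top': [([240.5, 185.2], 0.66), ([377.4, 196.7], 0.59)], 'side': [([254.5, 177.8], 0.68)]}
    (array([561.21789928,  -5.61222256,  57.64777115]), np.float64(4.814429111830068))
cover_edge {'top': [([240.4, 206.3], 0.77)], 'side': [([226.3, 175.3], 0.91), ([295.3, 275.8], 0.37)]}
    (array([486.47290637,  -6.6289376 ,  98.43671063]), np.float64(4.2344470262691365))
lip_edge {'top': [([238.0, 157.9], 0.66)], 'side': [([280.3, 161.7], 0.86)]}
    (array([643.24537235,   2.76302847,  85.60054974]), np.float64(1.1353072516661369))
stand {'top': [([286.1, 126.7], 0.47)], 'side': [([230.6, 122.6], 0.61)]}
    (array([ 566.72855624, -120.69246679,  404.71915582]), np.float64(186.60524985388076))
```

```bash
python3 -c "
from h import *
print(robot.get_obs()['time'])"
```

```text
1.2
```

View pics/c1.png

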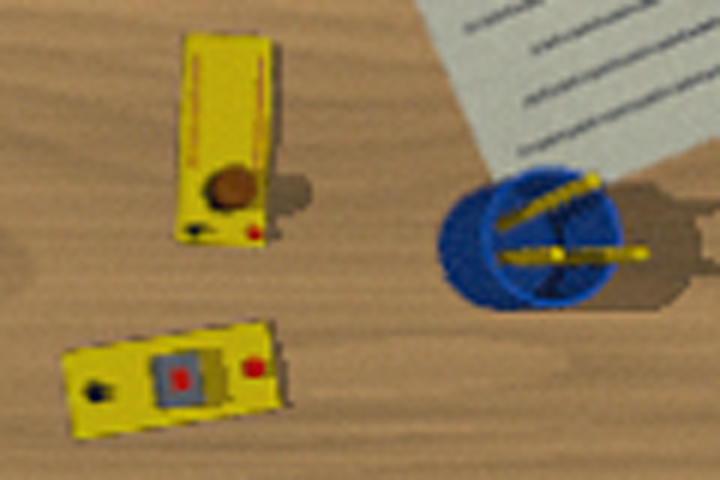

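View pics/c2.png

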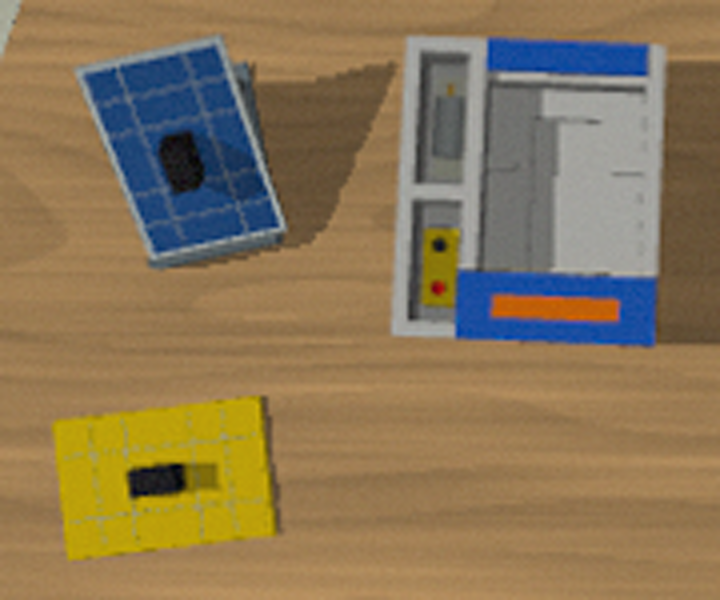

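View pics/c3.png

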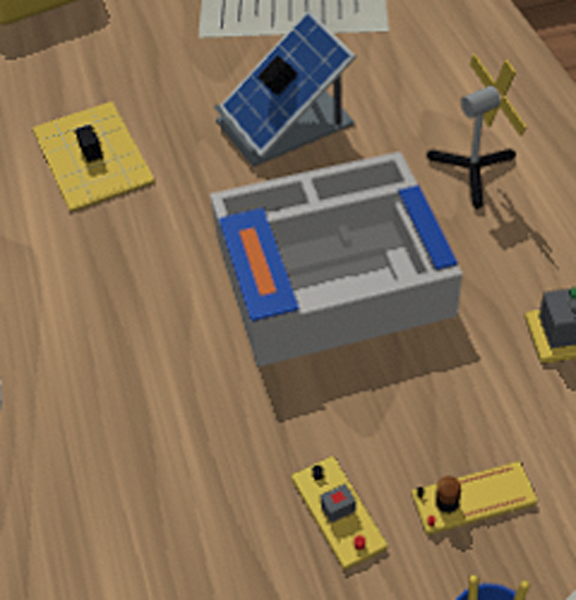

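```bash
cat > fit.py <<'E'
from h import *
from scipy.optimize import minimize
S=4
def box(x0,x1,y0,y1,z0,z1): return np.array([[x,y,z] for x in(x0,x1) for y in(y0,y1) for z in(z0,z1)],float)
def hullmask(c,X,roi):
    uv=proj(c,X);h=cv2.convexHull(uv.astype(np.float32))[:,0]
    u0,v0,u1,v1=roi;m=np.zeros(((v1-v0)*S,(u1-u0)*S),np.uint8)
    p=((h-[u0,v0]+.5)*S-.5)*16
    cv2.fillConvexPoly(m,np.round(p).astype(np.int32),1,cv2.LINE_8,4);return m
def colmask(img,roi,lo,hi,close=0):
    u0,v0,u1,v1=roi;c=cv2.resize(img[v0:v1,u0:u1],None,fx=S,fy=S,interpolation=cv2.INTER_LINEAR)
    h=cv2.cvtColor(c,cv2.COLOR_BGR2HSV);m=cv2.inRange(h,np.array(lo),np.array(hi))//255
    if close: 
        k=np.ones((close,close),np.uint8); m=cv2.morphologyEx(cv2.copyMakeBorder(m,40,40,40,40,cv2.BORDER_CONSTANT),cv2.MORPH_CLOSE,k)[40:-40,40:-40]
    n,L,st,_=cv2.connectedComponentsWithStats(m)
    k=1+np.argmax(st[1:,4]);return (L==k).astype(np.uint8)
def fillhull(m):
    cs,_=cv2.findContours(m,cv2.RETR_EXTERNAL,cv2.CHAIN_APPROX_NONE)
    h=cv2.convexHull(max(cs,key=cv2.contourArea));o=np.zeros_like(m);cv2.fillConvexPoly(o,h,1);return o
def fit(items,pose,x0,d):
    # items: (cam, pts, roi, mask)
    def cost(x): return sum(np.count_nonzero(hullmask(c,pose(x,p),r)!=m)/m.sum() for c,p,r,m in items)
    x0=np.array(x0,float);best=None
    for it in range(3):
        sim=np.vstack([x0]+[x0+np.eye(len(x0))[i]*d[i]/(1+it)*(-1)**it for i in range(len(x0))])
        r=minimize(cost,x0,method="Nelder-Mead",options=dict(initial_simplex=sim,xatol=.02,fatol=1e-4,maxiter=600));x0=r.x
    return r.x,r.fun
def flat(z):
    def f(x,p):
        a=np.radians(x[2]);R=np.array([[np.cos(a),-np.sin(a),0],[np.sin(a),np.cos(a),0],[0,0,1]]);return p@R.T+[x[0],x[1],x[3] if len(x)>3 else z]
    return f
YEL=((20,120,60),(35,255,255));BLU=((100,120,60),(125,255,255))
E
python3 - <<'E'
from fit import *
I={c:robot.camera(c) for c in("top","side")}
vis={}
def go(name,parts,pose,x0,d):
    items=[]
    for c,p,roi,col,cl in parts:
        m=fillhull(colmask(I[c],roi,*col,cl)); items.append((c,p,roi,m))
    for sub in (items,[i for i in items if i[0]=="top"],[i for i in items if i[0]=="side"]):
        print(name,*[np.round(v,3) for v in fit(sub,pose,x0,d)])
    return items
cov=box(-130,-76,-79,79,82,87);lip=box(86,112,-65,65,76,80)
go("case",[("top",cov,(205,200,275,235),BLU,25),("top",lip,(215,145,275,165),BLU,0),("side",cov,(195,145,245,210),BLU,25),("side",lip,(265,140,310,190),BLU,0)],flat(0),[558,-3,-2],[5,5,3])
lb=box(-30,90,-25,25,0,10)
go("lamp",[("top",lb,(315,150,350,204),YEL,17)],flat(0),[562,-313,-3],[5,5,5])
go("lampS",[("side",lb,(270,250,350,300),YEL,17)],flat(0),[562,-313,-3],[5,5,5])
sb=box(-25,25,-59,59,0,10)
go("sw",[("top",sb,(295,203,352,237),YEL,25),("side",sb,(220,250,280,320),YEL,25)],flat(0),[475,-290,8],[5,5,5])
E
```

```text
case [561.169  -2.452  -2.031] 0.411
case [559.577  -4.281  -2.037] 0.102
case [562.377  -0.903  -2.127] 0.088
lamp [ 560.597 -314.109   -2.184] 0.089
lamp [ 560.597 -314.109   -2.184] 0.089
lamp [ 562. -313.   -3.] 0.0
lampS [ 564.177 -310.584   -2.928] 0.011
lampS [ 562. -313.   -3.] 0.0
lampS [ 564.177 -310.584   -2.928] 0.011
sw [ 456.57  -280.669    9.22 ] 0.156
sw [ 454.601 -283.128    8.889] 0.087
sw [ 457.584 -280.417    9.113] 0.013
```

```bash
python3 - <<'E'
from fit import *
I={c:robot.camera(c) for c in("top","side")}
print("pot rim",onz("top",[[387,194.2]],90))
print("fan",onz("top",[[205,125]],0),"gen",onz("top",[[286,125]],50))
rois={"top":(112,140,178,215),"side":(185,65,270,140)}
pb=box(-90,90,-59,59,-22,-16);gb=box(-20,20,-12,12,-16,16)
def pose(x,p):
    return p@(Ro.from_euler("z",x[3],degrees=True)*Ro.from_euler("y",-35,degrees=True)).as_matrix().T+x[:3]
its=[];gi=[]
for c in rois:
    for d in robot.silhouettes(c,"panel_mid")[:3]: print(c,np.round(d["point"]),round(d["p"],2),d["region"].sum())
    roi=rois[c];u0,v0,u1,v1=roi
    m=fillhull(colmask(I[c],roi,*BLU,5))
    d=robot.silhouettes(c,"panel_mid")[0]["region"][v0:v1,u0:u1].astype(np.uint8)*255
    ms=fillhull((cv2.resize(d,None,fx=S,fy=S,interpolation=cv2.INTER_LINEAR)>127).astype(np.uint8))
    h=colmask(I[c],roi,(0,0,0),(180,255,38))
    print(c,m.sum()/16,ms.sum()/16,h.sum()/16)
    its.append((c,pb,roi,m,ms));gi.append((c,gb,roi,fillhull(h)))
    v=cv2.resize(I[c][v0:v1,u0:u1],None,fx=S,fy=S)
    for mm,col in((m,(0,255,0)),(ms,(0,0,255)),(fillhull(h),(255,255,255))):
        cs,_=cv2.findContours(mm,0,1);cv2.drawContours(v,cs,-1,col,1)
    cv2.imwrite(f"pics/pm_{c}.png",cv2.resize(v,None,fx=1.7,fy=1.7))
x0=[574,300,90,15];dd=[8,8,8,5]
for nm,k in(("blue",3),("net",4)):
    A=[(i[0],i[1],i[2],i[k]) for i in its]
    print(nm,*[np.round(v,2) for v in fit(A,pose,x0,dd)])
print("grip",*[np.round(v,2) for v in fit(gi,pose,x0,dd)])
E
```

```text
pot rim [[ 529.98625331 -473.80904221   90.        ]]
fan [[773.77826666 122.63443638   0.        ]] gen [[ 761.84032867 -154.15551661   50.        ]]
top [140. 258.] 0.78 1758
top [145. 175.] 0.61 1834
top [236. 187.] 0.58 5018Traceback (most recent call last):
  File "<stdin>", line 15, in <module>
  File "fit.py", line 19, in fillhull
    h=cv2.convexHull(max(cs,key=cv2.contourArea));o=np.zeros_like(m);cv2.fillConvexPoly(o,h,1);return o
                     ~~~^^^^^^^^^^^^^^^^^^^^^^^^
ValueError: max() iterable argument is empty
```

```bash
cat > panel.py <<'E'
from fit import *
I={c:robot.camera(c) for c in("top","side")}
rois={"top":(112,140,178,215),"side":(185,65,270,140)}
pb=box(-90,90,-59,59,-22,-16);gb=box(-20,20,-12,12,-16,16)
def pose(x,p):
    return p@(Ro.from_euler("z",x[3],degrees=True)*Ro.from_euler("y",-35,degrees=True)).as_matrix().T+x[:3]
its=[];gi=[]
ctr={"top":(146,178),"side":(229,104)}
for c in rois:
    roi=rois[c];u0,v0,u1,v1=roi
    m=fillhull(colmask(I[c],roi,*BLU,5))
    L=robot.silhouettes(c,"panel_mid");L=[d for d in L if np.hypot(*(np.array(d["point"])-ctr[c]))<15]
    d=L[0]["region"][v0:v1,u0:u1].astype(np.uint8)*255
    ms=fillhull((cv2.resize(d,None,fx=S,fy=S,interpolation=cv2.INTER_LINEAR)>127).astype(np.uint8))
    h=colmask(I[c],roi,(0,0,0),(180,255,38))
    print(c,m.sum()/16,ms.sum()/16,h.sum()/16)
    its.append((c,pb,roi,m,ms));gi.append((c,gb,roi,fillhull(h)))
    v=cv2.resize(I[c][v0:v1,u0:u1],None,fx=S,fy=S)
    for mm,col in((m,(0,255,0)),(ms,(0,0,255)),(fillhull(h),(255,255,255))):
        cs,_=cv2.findContours(mm,0,1);cv2.drawContours(v,cs,-1,col,1)
    cv2.imwrite(f"pics/pm_{c}.png",cv2.resize(v,None,fx=1.5,fy=1.5))
x0=[574,300,90,15];dd=[8,8,8,5]
for nm,k in(("blue",3),("net",4)):
    A=[(i[0],i[1],i[2],i[k]) for i in its]
    print(nm,*[np.round(v,2) for v in fit(A,pose,x0,dd)])
print("grip",*[np.round(v,2) for v in fit(gi,pose,x0,dd)])
E
python3 panel.py
```

```text
top 1561.5625 2027.5 110.375
side 1256.5625 1606.375 137.1875
blue [569.8  304.96  89.74   5.57] 0.41
net [571.71 296.53  95.63  12.66] 0.1
grip [572.29 298.32  95.02  22.15] 0.47
```

View pics/pm_top.png

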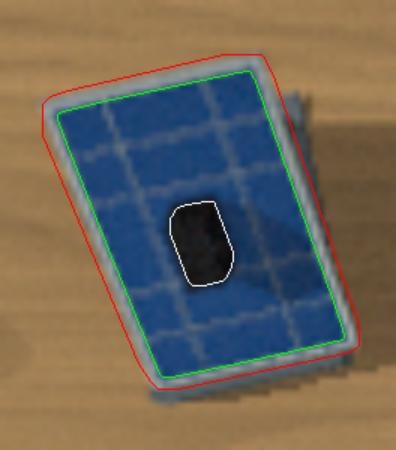

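View pics/pm_side.png

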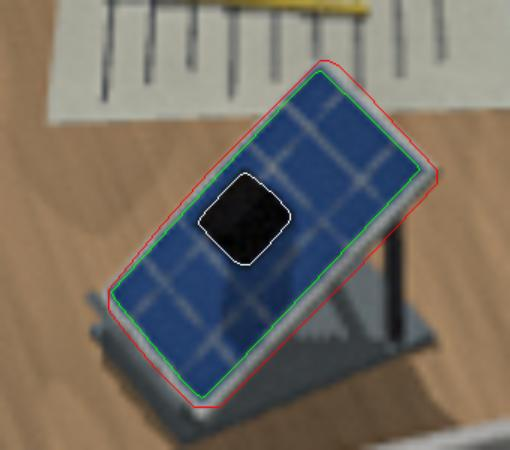

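```bash
cat >> panel.py <<'E'
def pose2(x,p):
    q=p.copy();q[:,0]*=(90-x[4])/90;q[:,1]*=(59-x[4])/59;return pose(x,q)
face=box(-90,90,-59,59,-16,-16)
for sel in(("top","side"),("top",),("side",)):
    A=[(i[0],face,i[2],i[3]) for i in its if i[0] in sel]
    for z0 in (95,): print("face",sel,*[np.round(v,2) for v in fit(A,pose2,[571,297,z0,12.6,6],dd+[3])])
E
python3 panel.py
```

```text
top 1562.0 1926.5 109.25
side 1254.875 1628.0 137.125
blue [569.8  304.96  89.74   5.57] 0.41
net [571.69 297.7   95.32  12.95] 0.08
grip [571.83 298.34  94.25  22.46] 0.47
face ('top', 'side') [570.69 297.63  95.01  12.69   6.75] 0.04
face ('top',) [569.23 296.72  98.59  12.75   6.34] 0.01
face ('side',) [571.9  299.05  94.4   12.68   6.72] 0.01
```

```bash
cat > plan.py <<'E'
from h import *
def cur():
    o=robot.get_obs();return np.array(o["tcp_pos"]),Ro.from_euler("xyz",o["eef_rot"],degrees=True),o
def down(yaw,tilt=0,pyaw=None): return Ro.from_euler("xyz",[-90,0,yaw],degrees=True)
def panelR(yaw,tilt):
    # tool for panel with heading yaw, +x edge raised by tilt deg; jaw along panel -y, approach -n
    Rp=(Ro.from_euler("z",yaw,degrees=True)*Ro.from_euler("y",-tilt,degrees=True)).as_matrix()
    X=-Rp[:,1];Y=-Rp[:,2];return Ro.from_matrix(np.c_[X,Y,np.cross(X,Y)])
def rows(pts,p0=None,R0=None,v=58,w=.17):
    """pts: list of (pos,Rot) ; prints rows"""
    p,R,_=cur() if p0 is None else (p0,R0,0)
    for q,Q in pts:
        q=np.array(q,float);rv=(R.inv()*Q).as_rotvec();n=int(max(1,np.ceil(np.linalg.norm(q-p)/v),np.ceil(np.linalg.norm(rv)/w)))
        a=[]
        for i in range(n):
            s=R.inv().apply((q-p)/n);a.append(" ".join(f"{k:.1f}" for k in s)+" "+" ".join(f"{k:.3f}" for k in rv/n));R=R*Ro.from_rotvec(rv/n)
        p=q;R=Q;print(n,"; ".join(a))
E
python3 - <<'E'
from plan import *
rows([([562.4,-312.4,215],down(-92.5)),([562.4,-312.4,90],down(-92.5))])
E
```

```text
10 -24.5 1.6 47.8 -0.000 0.027 -0.000; -25.7 1.5 47.1 -0.000 0.027 -0.000; -27.0 1.5 46.4 -0.000 0.027 -0.000; -28.2 1.5 45.7 -0.000 0.027 -0.000; -29.5 1.5 44.9 -0.000 0.027 -0.000; -30.7 1.5 44.1 -0.000 0.027 -0.000; -31.8 1.5 43.3 -0.000 0.027 -0.000; -33.0 1.5 42.4 -0.000 0.027 -0.000; -34.1 1.5 41.5 -0.000 0.027 -0.000; -35.2 1.5 40.5 -0.000 0.027 -0.000
3 -0.0 41.7 -0.0 0.000 0.000 0.000; -0.0 41.7 -0.0 0.000 0.000 0.000; -0.0 41.7 -0.0 0.000 0.000 0.000
```

```bash
python3 -m jog '-24 1.5 48 0 0.027 0; -26 1.5 47 0 0.027 0; -27 1.5 46.5 0 0.027 0; -28 1.5 45.5 0 0.027 0; -29.5 1.5 45 0 0.027 0; -30.5 1.5 44 0 0.027 0; -32 1.5 43.5 0 0.027 0; -33 1.5 42.5 0 0.027 0' 55; python3 -m jog '-34 1.5 41.5 0 0.027 0; -35 1.5 40.5 0 0.027 0; 0 42 0 0 0 0; 0 42 0 0 0 0; 0 41 0 0 0 0; 0 0 0 0 0 0'
python3 - <<'E'
from plan import *
p,R,o=cur();print(p,o["eef_rot"],o["force"],o["time"])
for c,r in(("top",(290,140,400,230)),("side",(230,200,350,320))):
    im=robot.camera(c)
    k=np.array([562.4,-312.4,46]);
    u0,v0,u1,v1=r
    cv2.imwrite(f"pics/l1{c}.png",cv2.resize(im[v0:v1,u0:u1],None,fx=5,fy=5,interpolation=cv2.INTER_CUBIC))
    print(c,proj(c,p+R.apply([0,25,0])))
rows([([562.4,-312.4,39],down(-92.5))])
E
```

```text
time: 2.9
tcp_pos: [481.8, -380.7, 218.7]
eef_rot: [-90.0, -0.0, -89.5]
force: [0.3, -0.6, -0.3]
width: 0.549
time: 3.65
tcp_pos: [561.2, -312.4, 87.9]
eef_rot: [-90.3, 0.1, -92.5]
force: [-0.8, 0.6, 0.7]
width: 0.553
[ 561.18110741 -312.39255131   87.90961258] [-90.26756105   0.11485966 -92.52768315] [-0.79491059  0.58176316  0.72745165] 3.65
top [[335.00905235 184.97670176]]
side [[296.39417602 269.26285935]]
1 -1.1 52.6 -0.9 -0.001 -0.001 0.000
```

View pics/l1side.png

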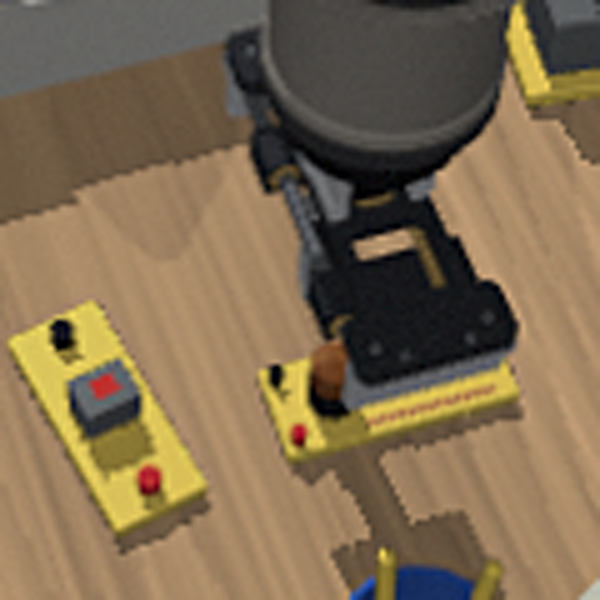

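View pics/l1top.png

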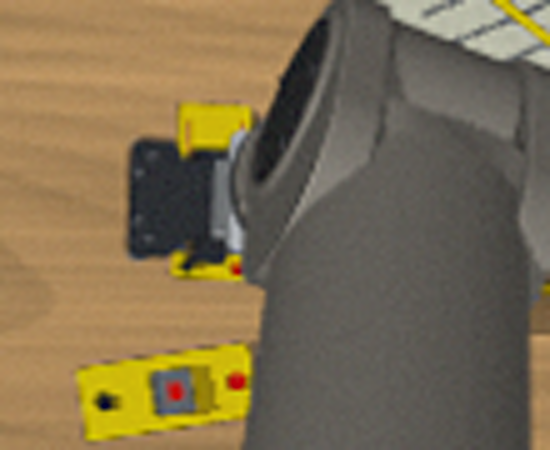

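```bash
python3 - <<'E'
from plan import *
p,R,o=cur()
im=robot.camera("side").copy();im=cv2.resize(im[200:320,230:350],None,fx=5,fy=5,interpolation=cv2.INTER_CUBIC)
def d(pt,col):
    u=(proj("side",p+R.apply(pt))[0]-[230,200]+.5)*5;cv2.circle(im,tuple(int(k) for k in u),4,col,-1);print(pt,u.round())
for s in(-1,1):
    for w in(-8,8):
        d([s*26,25,w],(0,255,0)); d([s*38.5,25,w],(0,255,255)); d([s*38.5,-72,w],(255,0,255))
    for w in (-37.5,37.5): d([s*88.5,-72,w],(0,0,255))
d([0,6,0],(255,255,255))
cv2.imwrite("pics/l2.png",im)
E
```

```text
[-26, 25, -8] [306. 304.]
[-38.5, 25, -8] [297. 282.]
[-38.5, -72, -8] [308. 168.]
[-26, 25, 8] [337. 295.]
[-38.5, 25, 8] [328. 274.]
[-38.5, -72, 8] [342. 159.]
[-88.5, -72, -37.5] [210.  96.]
[-88.5, -72, 37.5] [365.  57.]
[26, 25, -8] [343. 398.]
[38.5, 25, -8] [353. 421.]
[38.5, -72, -8] [369. 313.]
[26, 25, 8] [376. 388.]
[38.5, 25, 8] [386. 412.]
[38.5, -72, 8] [405. 303.]
[88.5, -72, -37.5] [344. 434.]
[88.5, -72, 37.5] [515. 385.]
[0, 6, 0] [343. 325.]
```

View pics/l2.png

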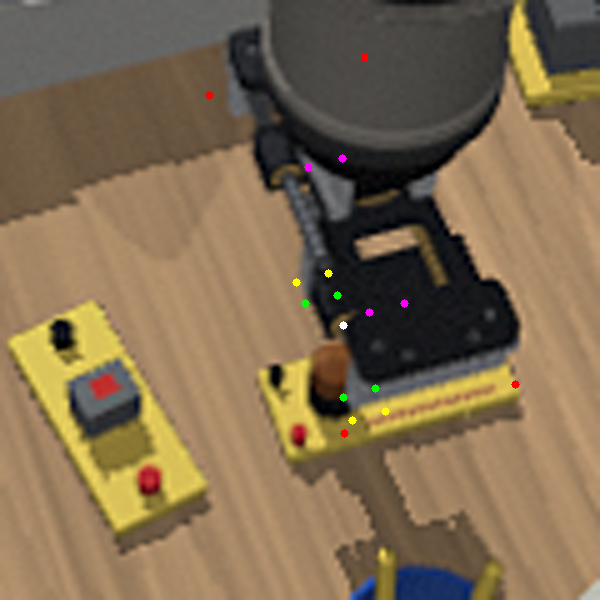

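```bash
python3 -m jog '-1 25 -1 0 0 0; 0 24 0 0 0 0; 0 0 0 0 0 0'; python3 -m jog '0 0 0 0 0 0; 0 0 0 0 0 0; 0 0 0 0 0 0; 0 0 0 0 0 0' 0 25
```

```text
time: 4.18
tcp_pos: [561.9, -312.2, 42.0]
eef_rot: [-90.0, 0.0, -92.5]
force: [0.4, 0.2, 0.4]
width: 0.555
time: 4.68
tcp_pos: [562.2, -312.4, 42.3]
eef_rot: [-89.9, -0.0, -92.5]
force: [-1.1, 1.3, 7.9]
width: 0.262
```

```bash
python3 -m jog '0 -40 0 0 0 0; 0 -50 0 0 0 0; 0 -40 0 0 0 0; 0 -10 0 0 0 0'; python3 - <<'E'
from plan import *
rows([([521,-1.2,180],down(-92.1))])
E
```

```text
time: 5.18
tcp_pos: [562.9, -312.7, 184.5]
eef_rot: [-89.8, -0.1, -92.5]
force: [0.4, 0.5, -0.9]
width: 0.26
6 -51.6 0.6 -9.3 -0.001 -0.001 0.000; -51.6 0.7 -9.2 -0.001 -0.001 0.000; -51.6 0.7 -9.1 -0.001 -0.001 0.000; -51.6 0.7 -9.1 -0.001 -0.001 0.000; -51.6 0.7 -9.0 -0.001 -0.001 0.000; -51.6 0.7 -8.9 -0.001 -0.001 0.000
```

```bash
python3 -m jog '-51.5 0 -9 0 0 0; -51.5 0 -9 0 0 0; -51.5 0 -9 0 0 0; -51.5 5 -9 0 0 0; -51.5 20 -9 0 0 0; -51.5 20 -9 0 0 0; 0 0 0 0 0 0'; python3 - <<'E'
from fit import *
from plan import cur
p,R,o=cur();print(p,o["eef_rot"],o["force"])
for c,r in(("top",(190,130,290,240)),("side",(180,100,320,230))):
    im=robot.camera(c);u0,v0,u1,v1=r
    cv2.imwrite(f"pics/l3{c}.png",cv2.resize(im[v0:v1,u0:u1],None,fx=5,fy=5,interpolation=cv2.INTER_CUBIC))
E
```

```text
time: 6.05
tcp_pos: [519.8, 2.9, 134.6]
eef_rot: [-90.2, 0.1, -92.2]
force: [1.1, -0.1, -1.3]
width: 0.263
[519.75933846   2.86406389 134.62965858] [-9.01988107e+01  5.24430704e-02 -9.21893479e+01] [ 1.10634654 -0.08126945 -1.3085676 ]
```

View pics/l3side.png

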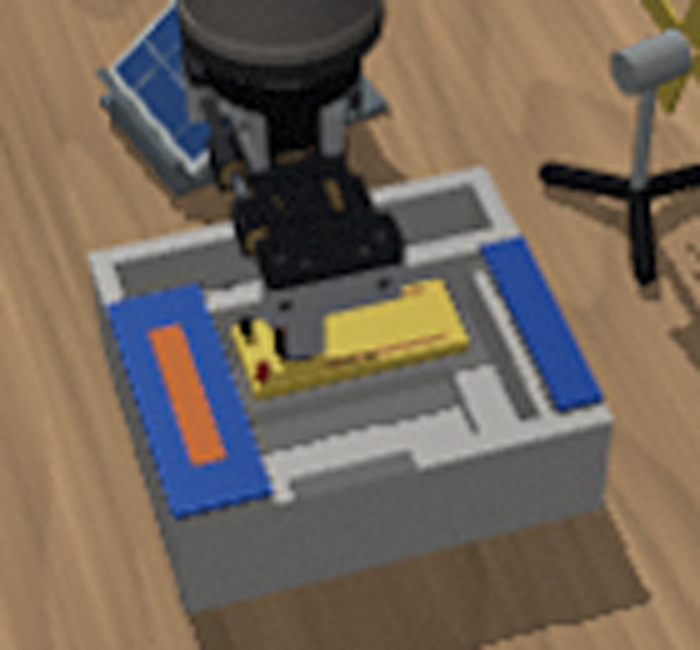

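View pics/l3top.png

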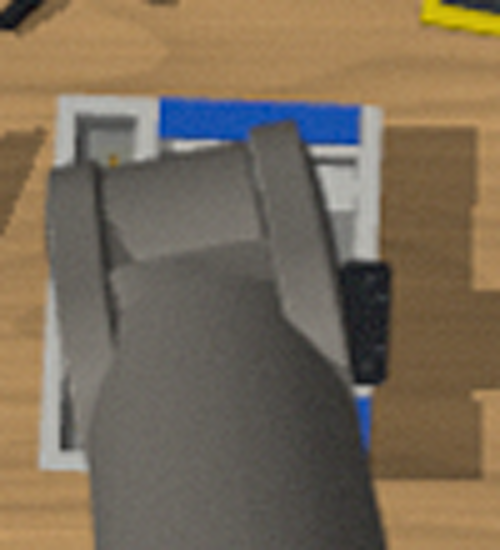

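```bash
cat > fl.py <<'E'
from fit import *
from plan import cur
import sys
p,R,o=cur();z=p[2]-42.3;im=robot.camera("side");roi=(222,150,280,185) if len(sys.argv)<2 else eval(sys.argv[1])
m=fillhull(colmask(im,roi,*YEL,17));lb=box(-30,90,-25,25,0,10)
x,f=fit([("side",lb,roi,m)],flat(z),[p[0],p[1],-2],[4,4,3]);print("side-frame lamp",x,f,"z",z)
v=cv2.resize(im[roi[1]:roi[3],roi[0]:roi[2]],None,fx=S,fy=S)
for mm,col in((m,(0,255,0)),(hullmask("side",flat(z)(x,lb),roi),(0,0,255))):
    cs,_=cv2.findContours(mm,0,1);cv2.drawContours(v,cs,-1,col,1)
cv2.imwrite("pics/fl.png",cv2.resize(v,None,fx=2,fy=2))
a=np.radians(-2.1);d=x[:2]-[562.4,-.9];print("in case:",np.array([[np.cos(a),np.sin(a)],[-np.sin(a),np.cos(a)]])@d,x[2]+2.1)
E
python3 fl.py
```

```text
side-frame lamp [522.65895591   1.50760734  -1.53682542] 0.07506849315068494 z 93.58272176335119
in case: [-39.80257742   0.94973113] 0.563174575588341
```

View pics/fl.png

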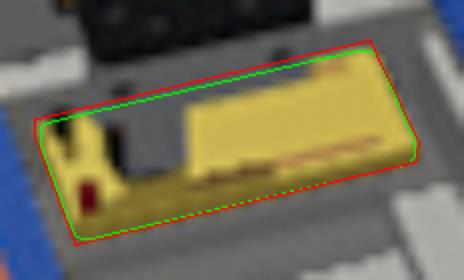

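```bash
cat >> fl.py <<'E'
print(p,o["eef_rot"])
x,f=fit([("side",lb,roi,m)],flat(z),[p[0],p[1],-2,z],[4,4,3,5]);print("free z",x,f)
E
python3 fl.py
```

```text
side-frame lamp [ 5.23500228e+02  3.12299219e-01 -2.41639216e+00] 0.06893424036281179 z 93.8974292218153
in case: [-38.91806994  -0.21394689] -0.3163921608386757
[521.45704713  -1.85614132 136.19742922] [-9.00374412e+01 -1.76397265e-02 -9.25646040e+01]
free z [523.75060508   0.9262445   -1.2811213   91.38309932] 0.06494331065759637
```

```bash
python3 -m jog '-0.5 25 -0.5 0 0.004 0; 0 25 0 0 0 0; 0 18 0 0 0 0; 0 0 0 0 0 0; 0 0 0 0 0 0'; python3 fl.py
```

```text
time: 6.88
tcp_pos: [521.6, -1.2, 69.2]
eef_rot: [-90.0, 0.0, -92.8]
force: [-0.3, -0.7, -0.6]
width: 0.261
side-frame lamp [524.62644105 -26.10904193  15.65879047] 0.12138400453771979 z 26.897620539700796
in case: [-36.82443721 -26.57627467] 17.758790469705573
[521.57850224  -1.21440992  69.19762054] [-8.99570482e+01  5.81124596e-04 -9.28284814e+01]
free z [522.3033962  -30.92123351  15.19033609  33.39955558] 0.1191151446398185
```

View pics/fl.png

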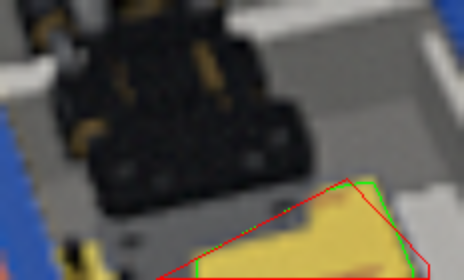

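```bash
python3 -m jog '0 2 -0.5 0 -0.012 0; 0 5 0 0 0 0; 0 3 0 0 0 0; 0 2 0 0 0 0; 0 0 0 0 0 0'; python3 -c "
from h import *
cv2.imwrite('pics/l4.png',cv2.resize(robot.camera('side')[130:230,180:320],None,fx=5,fy=5,interpolation=cv2.INTER_CUBIC))"
```

```text
time: 7.55
tcp_pos: [520.5, -0.5, 56.3]
eef_rot: [-90.0, 0.0, -92.1]
force: [0.5, 0.0, -1.5]
width: 0.259
```

View pics/l4.png

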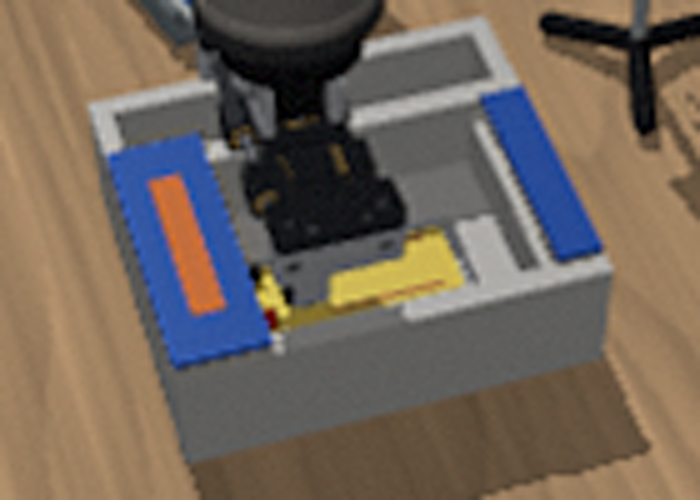

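```bash
python3 -m jog '0 1.5 0 0 0 0; 0 1.5 0 0 0 0; 0 0 0 0 0 0'
```

```text
time: 7.98
tcp_pos: [520.8, -0.5, 54.2]
eef_rot: [-90.0, -0.0, -92.1]
force: [-4.7, 0.0, 15.2]
width: 0.26
```

```bash
python3 -m jog '0 -0.5 0 0 0 0; 0 0 0 0 0 0; 0 0 0 0 0 0' 50; python3 -m jog '0 -40 0 0 0 0; 0 -60 0 0 0 0; 0 -60 0 0 0 0; 0 0 0 0 0 0'; python3 - <<'E'
from plan import *
rows([([456.1,-281.8,180],down(-81)),([456.1,-281.8,70],down(-81))])
im=robot.camera('side');cv2.imwrite('pics/l5.png',cv2.resize(im[110:230,180:320],None,fx=5,fy=5,interpolation=cv2.INTER_CUBIC))
E
```

```text
time: 8.35
tcp_pos: [520.6, -0.5, 54.0]
eef_rot: [-90.0, 0.0, -92.1]
force: [-0.4, 0.3, -0.2]
width: 0.493
time: 8.85
tcp_pos: [522.8, -0.4, 218.5]
eef_rot: [-89.6, 0.0, -92.1]
force: [0.5, -1.2, -0.9]
width: 0.502
6 47.3 6.3 -9.4 -0.001 -0.032 0.000; 46.9 6.3 -11.0 -0.001 -0.032 0.000; 46.6 6.3 -12.5 -0.001 -0.032 0.000; 46.1 6.4 -13.9 -0.001 -0.032 0.000; 45.7 6.4 -15.4 -0.001 -0.032 0.000; 45.2 6.4 -16.9 -0.001 -0.032 0.000
2 -0.0 55.0 -0.0 0.000 0.000 0.000; -0.0 55.0 -0.0 0.000 0.000 0.000
```

View pics/l5.png

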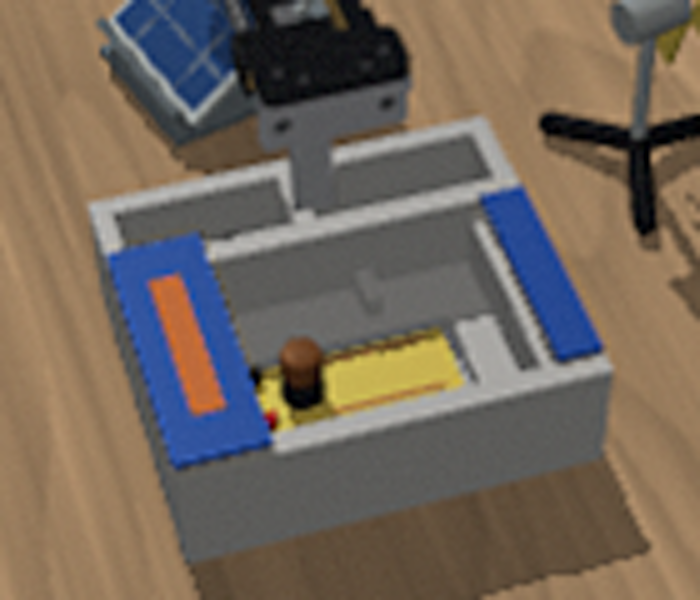

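```bash
python3 -m jog '47 6 -9.5 0 -0.032 0; 47 6 -11 0 -0.032 0; 46.5 6 -12.5 0 -0.032 0; 46 6.5 -14 0 -0.032 0; 45.5 6.5 -15.5 0 -0.032 0; 45 6.5 -17 0 -0.032 0; 0 50 0 0 0 0; 0 50 0 0 0 0'; python3 -m jog '0 0 0 0 0 0; 0 0 0 0 0 0'; python3 - <<'E'
from plan import *
rows([([456.1,-281.8,39],down(-81))])
E
```

```text
time: 9.9
tcp_pos: [452.2, -281.5, 74.2]
eef_rot: [-90.0, 0.0, -81.2]
force: [0.5, 0.1, -0.8]
width: 0.504
time: 10.15
tcp_pos: [453.5, -281.2, 77.3]
eef_rot: [-90.0, 0.0, -81.1]
force: [-1.1, -0.5, 0.0]
width: 0.502
1 1.0 38.3 2.5 0.000 -0.001 -0.000
```

```bash
python3 -m jog '1 19 2.5 0 0 0; 0 18 0 0 0 0; 0 0 0 0 0 0; 0 0 0 0 0 0'; python3 -c "
from h import *
cv2.imwrite('pics/s1.png',cv2.resize(robot.camera('side')[220:330,190:320],None,fx=5,fy=5,interpolation=cv2.INTER_CUBIC))"
```

```text
time: 10.65
tcp_pos: [455.9, -281.8, 39.6]
eef_rot: [-90.0, 0.0, -81.1]
force: [-0.7, -0.4, -0.1]
width: 0.502
```

View pics/s1.png

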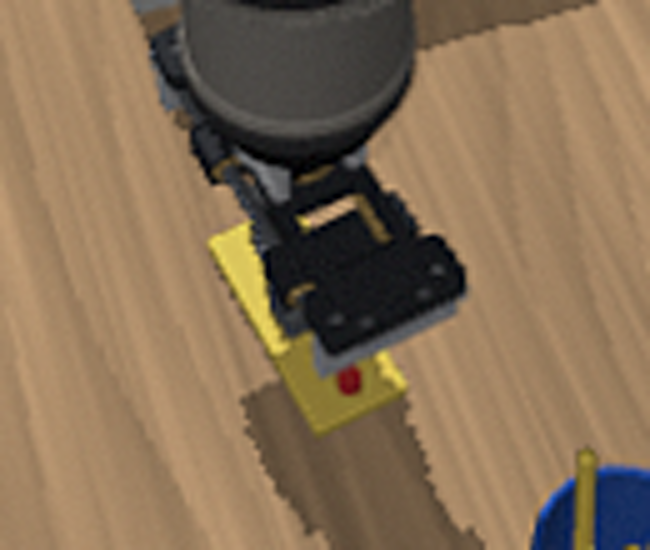

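```bash
python3 -m jog '0 2 0 0 0 0; 0 0 0 0 0 0; 0 0 0 0 0 0'; python3 -m jog '0 0 0 0 0 0; 0 0 0 0 0 0; 0 0 0 0 0 0; 0 0 0 0 0 0' 0 30;  python3 -m jog '0 -40 0 0 0 0; 0 -50 0 0 0 0; 0 -40 0 0 0 0'; python3 - <<'E'
from plan import *
a=np.radians(-2.07);x=561+50*np.cos(a);y=-2.6+50*np.sin(a);print(x,y)
rows([([x,y,165],down(-92.1))])
im=robot.camera('side');cv2.imwrite('pics/s2.png',cv2.resize(im[190:330,190:320],None,fx=4,fy=4,interpolation=cv2.INTER_CUBIC))
E
```

```text
time: 11.08
tcp_pos: [455.9, -281.8, 37.6]
eef_rot: [-90.0, -0.0, -81.1]
force: [0.3, 0.4, -0.6]
width: 0.5
time: 11.58
tcp_pos: [455.8, -281.8, 37.5]
eef_rot: [-90.0, 0.0, -81.1]
force: [-1.5, -0.2, 0.8]
width: 0.249
time: 11.95
tcp_pos: [455.8, -281.8, 169.3]
eef_rot: [-90.0, -0.0, -81.1]
force: [0.3, -0.9, -1.9]
width: 0.254
610.967372169651 -4.406022829201071
6 -41.7 0.7 32.7 -0.000 0.032 0.000; -42.7 0.7 31.4 -0.000 0.032 0.000; -43.7 0.7 30.0 -0.000 0.032 0.000; -44.6 0.7 28.6 -0.000 0.032 0.000; -45.5 0.7 27.1 -0.000 0.032 0.000; -46.4 0.7 25.6 -0.000 0.032 0.000
```

View pics/s2.png

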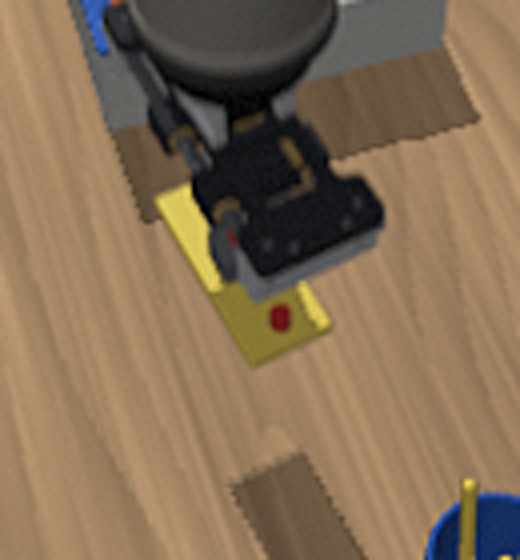

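```bash
python3 -m jog '-41.5 0.5 32.5 0 0.032 0; -42.5 0.5 31.5 0 0.032 0; -43.5 0.5 30 0 0.032 0; -44.5 0.5 28.5 0 0.032 0; -45.5 0.5 27 0 0.032 0; -46.5 0.5 25.5 0 0.032 0; 0 20 0 0 0 0; 0 0 0 0 0 0'; python3 -m jog '0 0 0 0 0 0'; python3 - <<'E'
from plan import *
rows([([611,-4.4,66],down(-92.1))]);print(cur()[0])
im=robot.camera('side');cv2.imwrite('pics/s3.png',cv2.resize(im[100:230,180:330],None,fx=5,fy=5,interpolation=cv2.INTER_CUBIC))
E
```

```text
time: 13.0
tcp_pos: [609.5, -4.7, 142.8]
eef_rot: [-90.2, -0.0, -92.0]
force: [-0.1, -0.6, -1.6]
width: 0.255
time: 13.12
tcp_pos: [610.5, -5.7, 144.8]
eef_rot: [-90.0, -0.0, -92.1]
force: [0.1, -1.1, -1.1]
width: 0.25
2 -0.7 39.4 0.2 0.000 -0.000 0.000; -0.7 39.4 0.2 0.000 -0.000 0.000
[610.47476784  -5.71470474 144.8150267 ]
```

View pics/s3.png

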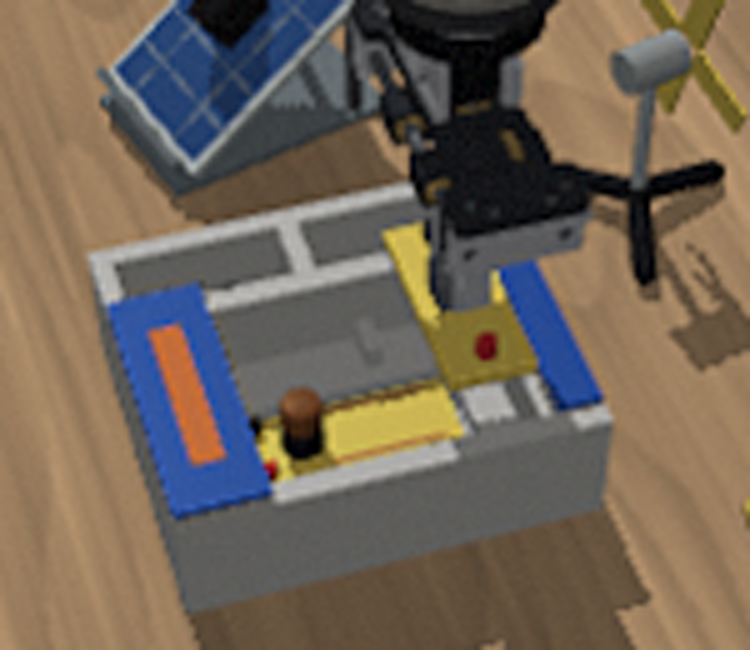

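```bash
python3 -m jog '-1 35 0.5 0 0 0; 0 35 0 0 0 0; 0 5 0 0 0 0; 0 0 0 0 0 0; 0 0 0 0 0 0'
```

```text
time: 13.8
tcp_pos: [612.1, -4.0, 71.2]
eef_rot: [-89.9, 0.0, -92.1]
force: [-0.5, -0.4, -1.0]
width: 0.251
```

```bash
python3 -m jog '0 4 -1 0 0 0; 0 2 0 0 0 0; 0 1.5 0 0 0 0; 0 1 0 0 0 0; 0 0 0 0 0 0'
```

```text
time: 14.42
tcp_pos: [610.7, -3.9, 63.2]
eef_rot: [-89.9, -0.0, -92.1]
force: [-11.3, -1.7, 33.9]
width: 0.254
```

```bash
python3 -m jog '0 -0.6 0 0 0 0; 0 0 0 0 0 0' ; python3 -m jog '0 0 0 0 0 0; 0 0 0 0 0 0; 0 -30 0 0 0 0; 0 -60 0 0 0 0; 0 -60 0 0 0 0; 0 0 0 0 0 0' 45; python3 - <<'E'
from plan import *
im=robot.camera('side');cv2.imwrite('pics/s4.png',cv2.resize(im[100:230,180:330],None,fx=5,fy=5,interpolation=cv2.INTER_CUBIC))
# panel approach
Q=panelR(12.7,35);Rp=(Ro.from_euler("z",12.7,degrees=True)*Ro.from_euler("y",-35,degrees=True)).as_matrix()
n=Rp[:,2];P0=np.array([571,297.7,95.]);g=P0+n*8   # grasp pt 30 above underside
tcp=g+n*6;pre=tcp+n*80;print("tcp",tcp,"pre",pre)
rows([(pre+[0,-60,60],Q),(pre,Q),(tcp,Q)])
E
```

```text
time: 14.68
tcp_pos: [610.6, -3.9, 63.2]
eef_rot: [-89.9, -0.0, -92.1]
force: [-8.9, -0.7, 22.2]
width: 0.254
time: 15.42
tcp_pos: [612.4, -3.7, 216.5]
eef_rot: [-89.6, 0.0, -92.1]
force: [0.2, 0.4, -1.3]
width: 0.453
tcp [563.16638922 295.93461957 106.46812862] pre [518.40289904 285.84673137 172.00029216]
5 -45.2 -3.7 -20.2 0.121 -0.050 0.016; -46.2 -5.3 -17.4 0.121 -0.050 0.016; -47.1 -6.5 -14.3 0.121 -0.050 0.016; -47.9 -7.2 -11.1 0.121 -0.050 0.016; -48.5 -7.6 -7.8 0.121 -0.050 0.016
2 -29.3 28.4 -11.8 0.000 0.000 0.000; -29.3 28.4 -11.8 0.000 0.000 0.000
2 -0.0 40.0 0.0 0.000 0.000 0.000; -0.0 40.0 0.0 0.000 0.000 0.000
```

View pics/s4.png

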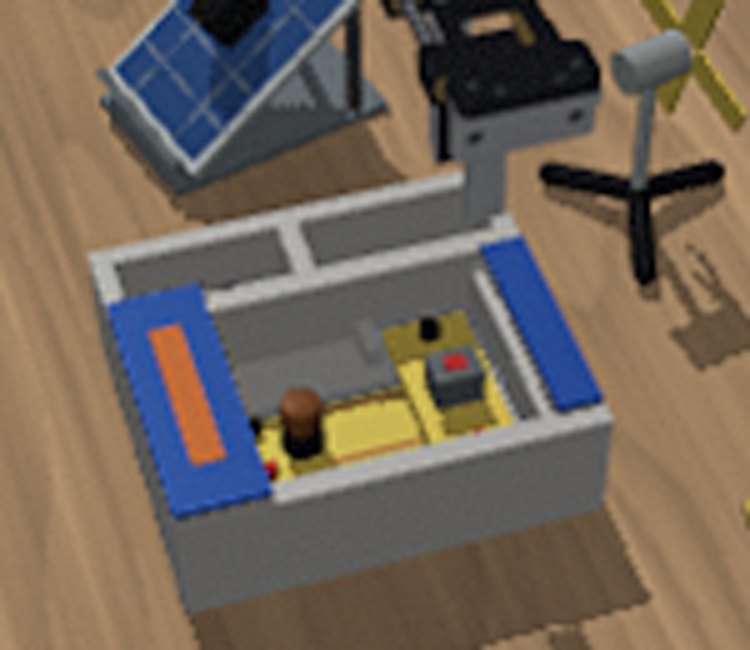

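```bash
python3 -m jog '-45 -3.5 -20 0.121 -0.05 0.016; -46 -5.5 -17.5 0.121 -0.05 0.016; -47 -6.5 -14.5 0.121 -0.05 0.016; -48 -7 -11 0.121 -0.05 0.016; -48.5 -7.5 -8 0.121 -0.05 0.016; 0 0 0 0 0 0; 0 0 0 0 0 0'; cat > pp.py <<'E'
from plan import *
import sys
Q=panelR(12.7,35);n=-Q.as_matrix()[:,1];P0=np.array([571,297.7,95.]);tcp=P0+n*14
p,R,o=cur();print(p,o["eef_rot"],Q.as_euler("xyz",degrees=True))
rows([(tcp+n*float(a),Q) for a in sys.argv[1:]])
E
python3 pp.py 80 0
```

```text
time: 16.35
tcp_pos: [526.0, 204.5, 227.2]
eef_rot: [-57.9, -0.2, -78.8]
force: [0.1, -0.4, 0.4]
width: 0.45
[525.96714271 204.45652395 227.16953516] [-57.92474121  -0.15887215 -78.78418923] [-55.    0.  -77.3]
2 -40.7 25.5 -11.0 0.026 -0.010 0.008; -40.6 25.6 -11.3 0.026 -0.010 0.008
2 -0.0 40.0 -0.0 0.000 0.000 0.000; -0.0 40.0 -0.0 0.000 0.000 0.000
```

```bash
python3 -m jog '-40.5 25.5 -11 0.026 -0.01 0.008; -40.5 25.5 -11 0.026 -0.01 0.008; 0 0 0 0 0 0; 0 0 0 0 0 0'; python3 pp.py 40 0; python3 -c "
from h import *
cv2.imwrite('pics/p1.png',cv2.resize(robot.camera('side')[40:160,170:300],None,fx=5,fy=5,interpolation=cv2.INTER_CUBIC))"
```

```text
time: 16.85
tcp_pos: [527.6, 218.0, 212.6]
eef_rot: [-57.8, 0.2, -78.7]
force: [0.1, 0.1, 0.1]
width: 0.452
[527.60602419 218.04674231 212.56965544] [-57.78906777   0.19353574 -78.65412386] [-55.    0.  -77.3]
2 -34.3 38.4 -8.1 0.024 -0.011 0.005; -34.2 38.4 -8.6 0.024 -0.011 0.005
1 -0.0 40.0 0.0 0.000 0.000 0.000
```

View pics/p1.png

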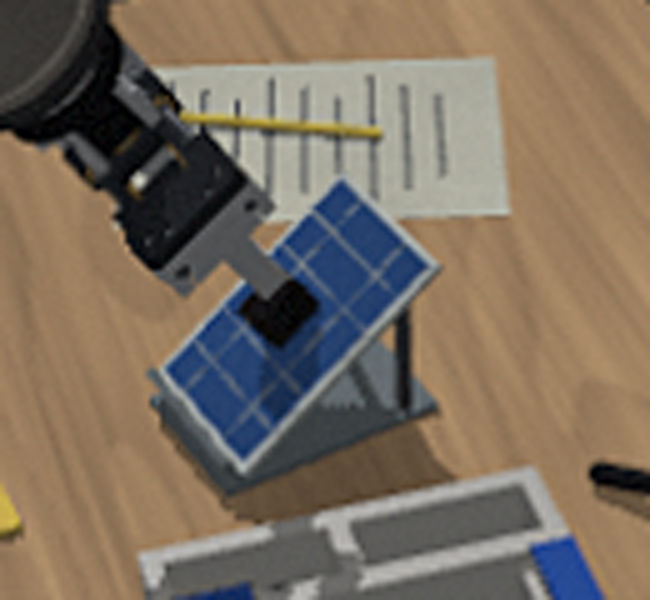

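```bash
python3 -c "
from h import *
print(robot.get_obs()['qpos'].round(1))"
```

```text
[-3.680e+01  2.900e+00  1.000e-01  1.302e+02  3.820e+01  2.150e+01
 -1.482e+02]
```

```bash
sed -i 's/X=-Rp\[:,1\]/X=Rp[:,1]/' plan.py; python3 -m jog '0 0 0 0 -0.18 0'; python3 -c "
from h import *
o=robot.get_obs();print(o['qpos'].round(1),o['eef_rot'])"
```

```text
time: 17.02
tcp_pos: [528.0, 217.2, 212.9]
eef_rot: [-58.1, -5.4, -69.9]
force: [-0.1, -0.4, 0.5]
width: 0.451
[ -36.3    2.9   -0.4  130.2   38.3   21.5 -137.8] [-58.14578983  -5.35151423 -69.87859953]
```

```bash
python3 -m jog '0 0 0 0 -0.185 0; 0 0 0 0 -0.185 0; 0 0 0 0 -0.185 0; 0 0 0 0 -0.185 0; 0 0 0 0 -0.185 0; 0 0 0 0 -0.185 0; 0 0 0 0 -0.185 0; 0 0 0 0 -0.185 0'; python3 -m jog '0 0 0 0 -0.185 0; 0 0 0 0 -0.185 0; 0 0 0 0 -0.185 0; 0 0 0 0 -0.185 0; 0 0 0 0 -0.185 0; 0 0 0 0 -0.185 0; 0 0 0 0 -0.185 0; 0 0 0 0 -0.185 0'; python3 -m jog '0 0 0 0 0 0'; python3 pp.py 60 0
```

```text
time: 18.02
tcp_pos: [528.0, 217.0, 213.0]
eef_rot: [-93.2, -32.1, 17.5]
force: [-0.1, -0.7, -0.2]
width: 0.452
time: 19.02
tcp_pos: [528.0, 217.0, 213.0]
eef_rot: [-122.3, -0.1, 101.4]
force: [0.6, 0.0, -1.2]
width: 0.446
time: 19.15
tcp_pos: [528.0, 217.0, 212.9]
eef_rot: [-122.3, -0.3, 101.1]
force: [-0.4, 0.7, -0.0]
width: 0.455
[527.97978384 217.04839662 212.91642306] [-122.2597607   -0.2920969  101.1074564] [-125.     0.   102.7]
2 34.7 28.5 8.9 -0.024 -0.013 -0.006; 34.6 28.4 9.1 -0.024 -0.013 -0.006
2 -0.0 30.0 0.0 0.000 0.000 0.000; -0.0 30.0 0.0 0.000 0.000 0.000
```

```bash
python3 -m jog '34.5 28.5 9 -0.024 -0.013 -0.006; 34.5 28.5 9 -0.024 -0.013 -0.006; 0 0 0 0 0 0; 0 0 0 0 0 0'; python3 pp.py 0; python3 -c "
from h import *
print(robot.get_obs()['qpos'].round(1))
cv2.imwrite('pics/p2.png',cv2.resize(robot.camera('side')[40:160,170:300],None,fx=5,fy=5,interpolation=cv2.INTER_CUBIC))
cv2.imwrite('pics/p2t.png',cv2.resize(robot.camera('top')[130:230,90:230],None,fx=5,fy=5,interpolation=cv2.INTER_CUBIC))"
```

```text
time: 19.65
tcp_pos: [530.2, 272.6, 167.0]
eef_rot: [-124.4, 0.1, 102.2]
force: [0.3, -0.1, 0.1]
width: 0.449
[530.1541842  272.57061817 166.98475197] [-1.24410029e+02  8.78350549e-02  1.02208105e+02] [-125.     0.   102.7]
2 8.0 35.5 1.7 -0.005 -0.003 -0.003; 7.9 35.5 1.9 -0.005 -0.003 -0.003
[-35.5  10.3  -8.3 130.4  65.1  20.5   0.5]
```

View pics/p2.png

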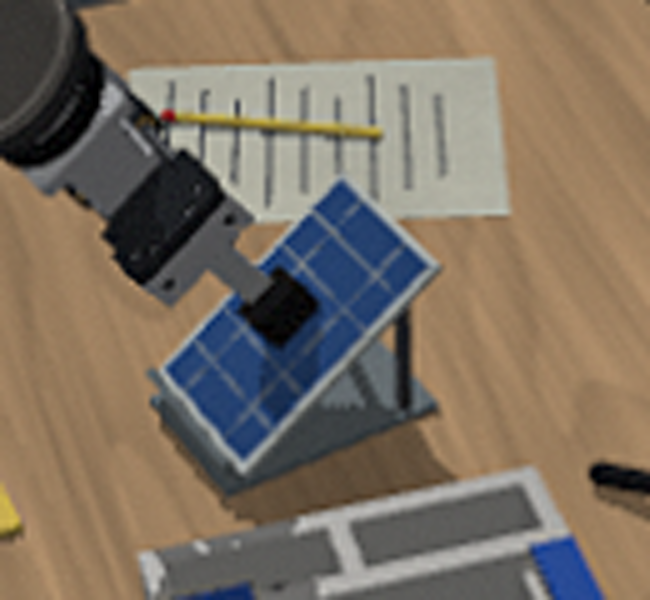

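View pics/p2t.png

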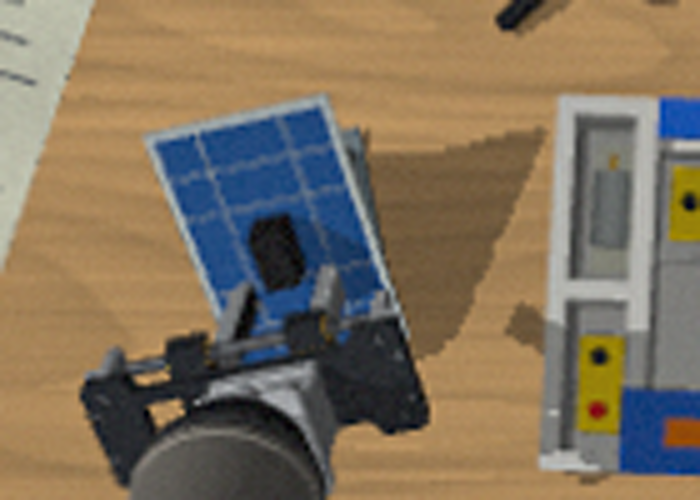

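```bash
python3 -m jog '16 10 3.5 -0.01 -0.006 -0.006; 0 0 0 0 0 0; 0 0 0 0 0 0'; python3 pp.py 0;  python3 -c "
from h import *
print(robot.get_obs()['qpos'].round(1))"
```

```text
time: 20.12
tcp_pos: [529.5, 288.8, 157.1]
eef_rot: [-125.0, 0.1, 102.8]
force: [-0.7, -0.3, 0.9]
width: 0.45
[529.51244328 288.79887434 157.08093332] [-1.25023839e+02  5.33983916e-02  1.02778070e+02] [-125.     0.   102.7]
2 -0.2 30.6 0.4 0.000 0.001 0.000; -0.2 30.6 0.4 0.000 0.001 0.000
[-37.6  12.   -7.8 130.3  71.   20.6  -6.5]
```

```bash
python3 -m jog '0 22 0.5 0 0 0; 0 20 0 0 0 0; 0 17 0 0 0 0; 0 0 0 0 0 0; 0 0 0 0 0 0'; python3 pp.py 0; python3 -c "
from h import *
cv2.imwrite('pics/p3.png',cv2.resize(robot.camera('side')[40:160,170:300],None,fx=5,fy=5,interpolation=cv2.INTER_CUBIC))
cv2.imwrite('pics/p3t.png',cv2.resize(robot.camera('top')[130:230,90:230],None,fx=5,fy=5,interpolation=cv2.INTER_CUBIC))"
```

```text
time: 20.75
tcp_pos: [561.8, 296.6, 108.6]
eef_rot: [-125.0, 0.1, 102.8]
force: [-0.7, 0.3, 0.4]
width: 0.449
[561.82504753 296.61827075 108.61658888] [-1.25036713e+02  5.36021306e-02  1.02818028e+02] [-125.     0.   102.7]
1 -1.0 2.4 0.3 0.001 0.002 0.000
```

View pics/p3.png

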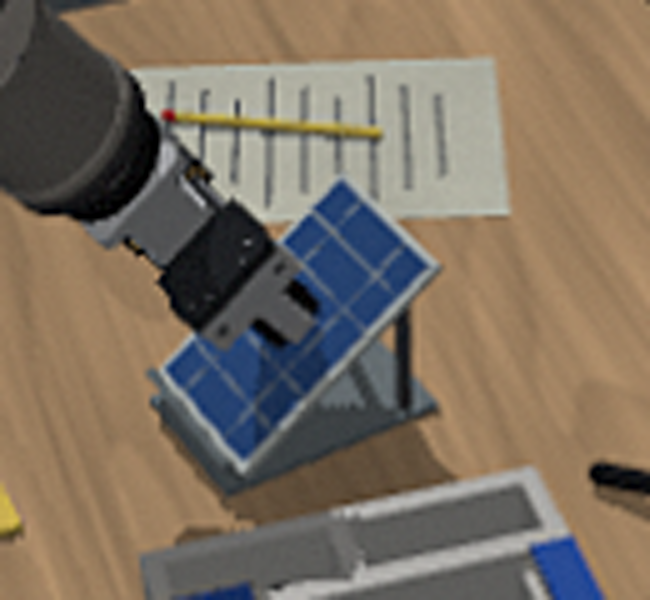

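View pics/p3t.png

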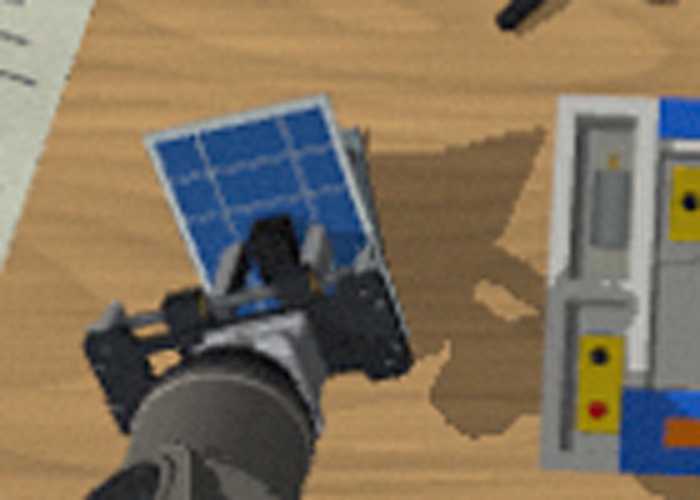

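```bash
python3 -m jog '-1 2 0.3 0 0 0; 0 0 0 0 0 0'; python3 -m jog '0 0 0 0 0 0; 0 0 0 0 0 0; 0 0 0 0 0 0; 0 0 0 0 0 0' 0 50;python3 -c "
from plan import *
p,R,o=cur();print(p,o['eef_rot']);n=np.array([571,297.7,95.]);print(R.inv().apply(n-p))"
```

```text
time: 21.1
tcp_pos: [563.0, 296.2, 106.3]
eef_rot: [-125.0, 0.1, 102.8]
force: [-0.1, 1.0, -0.4]
width: 0.451
time: 21.6
tcp_pos: [562.9, 296.5, 106.1]
eef_rot: [-125.0, 0.0, 102.9]
force: [-0.6, 1.0, 1.4]
width: 0.251
[562.88806818 296.46676152 106.14751468] [-1.25017912e+02  4.88660969e-02  1.02873847e+02]
[-0.59563411 13.82548258 -0.30438486]
```

```bash
cat > pc.py <<'E'
from plan import *
C=np.array([561.0,-2.6]);YAW=-2.07;D=35.8;OX=0.0  # OX: panel centre offset along panel x from tool axis
def tgt(ex,ez,t,cy=0.):
    a=np.radians(t);c=np.array([ex+90*np.cos(a),cy,ez+90*np.sin(a)])
    tc=c+D*np.array([-np.sin(a),0,np.cos(a)])-OX*np.array([np.cos(a),0,np.sin(a)])
    w=Ro.from_euler("z",YAW,degrees=True).apply(tc)+[C[0],C[1],0]
    return w,panelR(YAW,t)
def where():
    p,R,o=cur();Rp=Ro.from_euler("z",YAW,degrees=True)
    X=Rp.inv().apply(-R.as_matrix()[:,2]);c=Rp.inv().apply(p+R.as_matrix()[:,1]*D-[C[0],C[1],0])+X*OX
    e=c-90*X;f=c+90*X
    print("edge -x",e.round(1),"edge +x",f.round(1),"tilt",np.degrees(np.arcsin(X[2])).round(2),"yaw rel",np.degrees(np.arctan2(X[1],X[0])).round(2),"F",np.round(o["force"],1),"t",o["time"])
E
python3 -m jog '0 -20 0 0 0 0; 0 -40 0 0 0 0; 0 -40 0 0 0 0; 0 0 0 0 0 0'; python3 - <<'E'
from pc import *
where();w=tgt(-66,140,15);print(w[0],w[1].as_euler("xyz",degrees=True));rows([w])
print(robot.get_obs()["qpos"].round(1))
cv2.imwrite('pics/p4.png',cv2.resize(robot.camera('side')[40:160,150:300],None,fx=5,fy=5,interpolation=cv2.INTER_CUBIC))
E
```

```text
time: 22.1
tcp_pos: [506.5, 283.8, 190.2]
eef_rot: [-125.2, -0.0, 102.9]
force: [-0.2, 0.7, -2.0]
width: 0.247
edge -x [-115.9  270.6  109.1] edge +x [ 26.3 308.5 212.8] tilt 35.17 yaw rel 14.91 F [-0.2  0.7 -2. ] t 22.1
[572.65998878  -3.02143913 197.87385864] [-105.      0.     87.93]
6 -49.1 -1.0 -0.8 0.058 0.040 0.019; -49.0 -0.2 -2.7 0.058 0.040 0.019; -48.8 0.5 -4.7 0.058 0.040 0.019; -48.6 1.1 -6.6 0.058 0.040 0.019; -48.3 1.5 -8.6 0.058 0.040 0.019; -47.9 1.9 -10.6 0.058 0.040 0.019
[-38.8   6.6  -8.2 131.3  60.4  22.7   3.2]
```

View pics/p4.png

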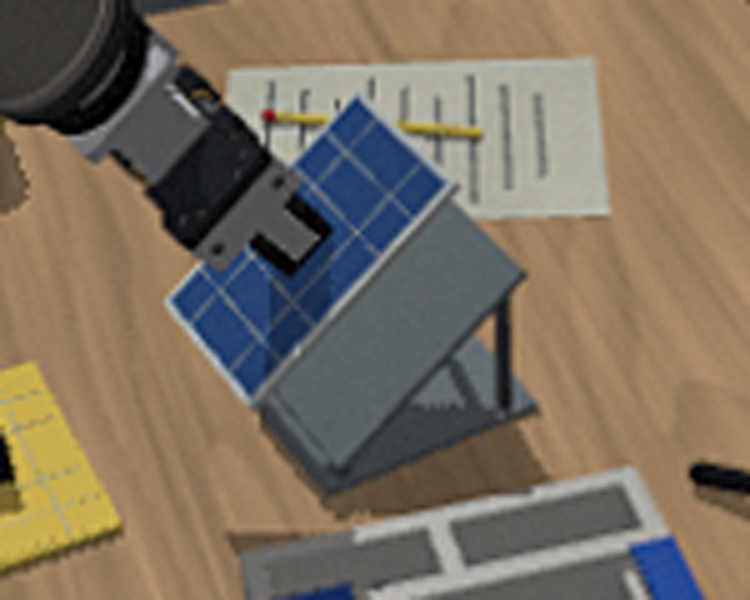

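```bash
python3 -m jog '-36 -0.5 -1 0.043 0.03 0.014; -36 -0.5 -2 0.043 0.03 0.014; -36 0 -3 0.043 0.03 0.014; -36 0.5 -4.5 0.043 0.03 0.014; -36 1 -5.5 0.043 0.03 0.014; -36 1 -7 0.043 0.03 0.014; -36 1 -8 0.043 0.03 0.014; -36 1.5 -9 0.043 0.03 0.014'; python3 -m jog '0 0 0 0 0 0; 0 0 0 0 0 0'; python3 - <<'E'
from pc import *
where();w=tgt(-66,140,15);rows([w])
cv2.imwrite('pics/p5.png',cv2.resize(robot.camera('side')[90:230,170:330],None,fx=5,fy=5,interpolation=cv2.INTER_CUBIC)[:600])
E
```

```text
time: 23.15
tcp_pos: [576.1, -1.9, 196.5]
eef_rot: [-105.0, 0.1, 87.6]
force: [0.3, -0.0, -1.6]
width: 0.255
time: 23.4
tcp_pos: [575.6, 0.2, 196.7]
eef_rot: [-105.1, 0.1, 87.7]
force: [0.4, 0.6, -2.2]
width: 0.252
edge -x [-63.    3.5 138.6] edge +x [110.8   3.  185.5] tilt 15.1 yaw rel -0.18 F [ 0.4  0.6 -2.2] t 23.4
1 -3.4 -1.9 2.4 0.002 -0.003 -0.003
```

View pics/p5.png

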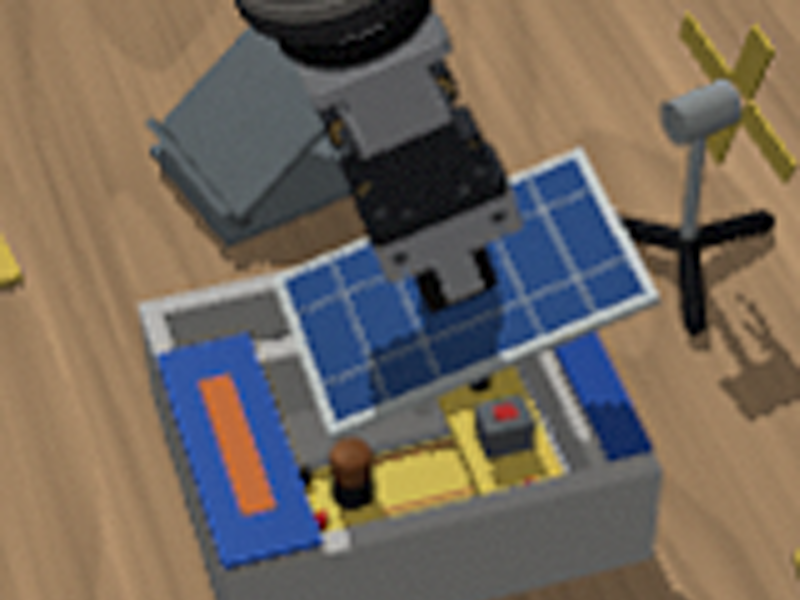

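```bash
cat > pf.py <<'E'
from pc import *
from fit import *
import sys
roi=(222,117,306,180) if len(sys.argv)<2 else eval(sys.argv[1])
im=robot.camera("side");p,R,o=cur();M=R.as_matrix();Rp=np.c_[-M[:,2],M[:,0],-M[:,1]]
e=6.6;face=box(-90+e,90-e,-59+e,59-e,6,6)
m=fillhull(colmask(im,roi,*BLU,5))
B=np.array([1.5,1.6,0])  # side frame bias
def pose(x,q):
    r=Rp@Ro.from_rotvec(np.radians([0,x[3] if len(x)>3 else 0,x[4] if len(x)>3 else 0])).as_matrix()
    return q@r.T+p+M[:,1]*D+Rp@x[:3]+B
for x0,d in(([0,0,0],[3,3,3]),([0,0,0,0,0],[3,3,3,2,2])):
    x,f=fit([("side",face,roi,m)],pose,x0,d);print("offset (px,py,n[,tilt-,yaw])",x.round(2),round(f,3))
v=cv2.resize(im[roi[1]:roi[3],roi[0]:roi[2]],None,fx=S,fy=S)
for mm,col in((m,(0,255,0)),(hullmask("side",pose(x,face),roi),(0,0,255))):
    cs,_=cv2.findContours(mm,0,1);cv2.drawContours(v,cs,-1,col,1)
cv2.imwrite("pics/pf.png",cv2.resize(v,None,fx=2,fy=2));where()
E
python3 pf.py
```

```text
offset (px,py,n[,tilt-,yaw]) [ -11.95  127.55 -145.83] 0.161
offset (px,py,n[,tilt-,yaw]) [-17.27  65.4  -78.77   5.45   3.18] 0.164
edge -x [-63.1   4.3 139.2] edge +x [110.6   4.  186.2] tilt 15.14 yaw rel -0.09 F [-0.1 -0.6 -2.1] t 23.5
```

View pics/pf.png

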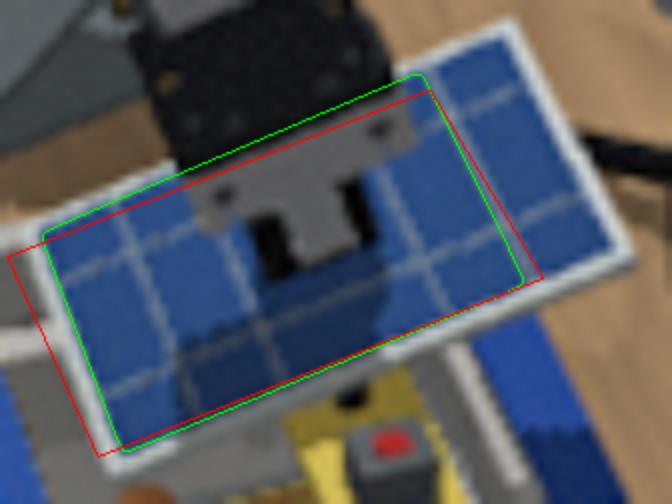

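```bash
sed -i 's/\*BLU,5)/*BLU,13)/' pf.py; python3 pf.py
```

```text
offset (px,py,n[,tilt-,yaw]) [-0.22 -9.35  2.78] 0.337
offset (px,py,n[,tilt-,yaw]) [ -11.99 -108.01   71.62   24.71  -18.11] 0.295
edge -x [-63.    4.4 139.4] edge +x [110.7   4.1 186.5] tilt 15.17 yaw rel -0.08 F [ 0.5 -0.1 -1.6] t 23.55
```

View pics/pf.png

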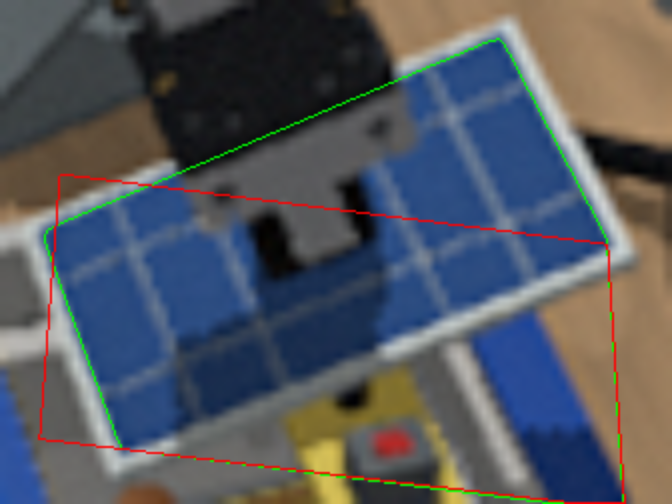

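```bash
cat > pf2.py <<'E'
from pc import *
from scipy.optimize import least_squares
def run(uv,e=6.6):  # TL TR BR BL pixels: (-x,+y),(+x,+y),(+x,-y),(-x,-y)
    p,R,o=cur();M=R.as_matrix();Rp=np.c_[-M[:,2],M[:,0],-M[:,1]]
    q=np.array([[-90+e,59-e,6],[90-e,59-e,6],[90-e,-59+e,6],[-90+e,-59+e,6]])
    B=np.array([1.5,1.6,0])
    f=lambda x:(proj("side",q@Ro.from_rotvec(np.radians([0,-x[3],x[4]])).as_matrix().T@Rp.T+p+M[:,1]*D+Rp@x[:3]+B)-uv).ravel()
    for w in (0,1):
        g=(lambda x:f(np.r_[x,0,0])) if not w else f
        r=least_squares(g,np.zeros(5 if w else 3));print("offs px,py,n,tilt+,yaw",r.x.round(2),"res",r.fun.round(1))
E
python3 - <<'E'
from pf2 import *
uv=np.array([[44,232],[502,37],[607,243],[120,447]])/8+[222,117]-.45
run(uv);where()
E
```

```text
offs px,py,n,tilt+,yaw [ 0.18  3.18 -6.87] res [-0.3 -0.3 -0.6 -0.2  0.1  0.2  0.6  0.3]
offs px,py,n,tilt+,yaw [ 0.19  3.3  -7.    0.63 -0.78] res [-0.  -0.5 -0.3 -0.3 -0.1  0.4  0.3  0.3]
edge -x [-63.    4.4 139.4] edge +x [110.7   4.1 186.5] tilt 15.17 yaw rel -0.08 F [ 0.5 -0.1 -1.6] t 23.55
```

```bash
sed -i 's/D=35.8/D=37.0/' pc.py; python3 - <<'E'
from pc import *
where();rows([tgt(-65,100,10),tgt(-65,74,10)])
E
```

```text
edge -x [-62.7   4.4 138.2] edge +x [111.    4.1 185.3] tilt 15.17 yaw rel -0.08 F [ 0.5 -0.1 -1.6] t 23.55
1 -4.3 44.6 9.2 0.090 -0.001 -0.001
1 -0.0 25.6 4.5 0.000 0.000 0.000
```

```bash
python3 -m jog '-4.5 0 2 0 0 0; 0 22 3.5 0.045 0 0; 0 22 3.5 0.045 0 0; 0 0 0 0 0 0; 0 0 0 0 0 0'; python3 - <<'E'
from pc import *
where();rows([tgt(-65,74,10)])
cv2.imwrite('pics/p6.png',cv2.resize(robot.camera('side')[100:220,180:320],None,fx=5,fy=5,interpolation=cv2.INTER_CUBIC)[:600])
E
```

```text
time: 24.18
tcp_pos: [577.7, -4.2, 153.7]
eef_rot: [-100.1, 0.0, 87.8]
force: [0.0, -1.5, -2.1]
width: 0.254
edge -x [-65.4  -0.8 101.5] edge +x [111.8  -1.3 133.1] tilt 10.12 yaw rel -0.16 F [ 0.  -1.5 -2.1] t 24.175
1 1.0 27.3 4.4 0.002 -0.003 -0.001
```

View pics/p6.png

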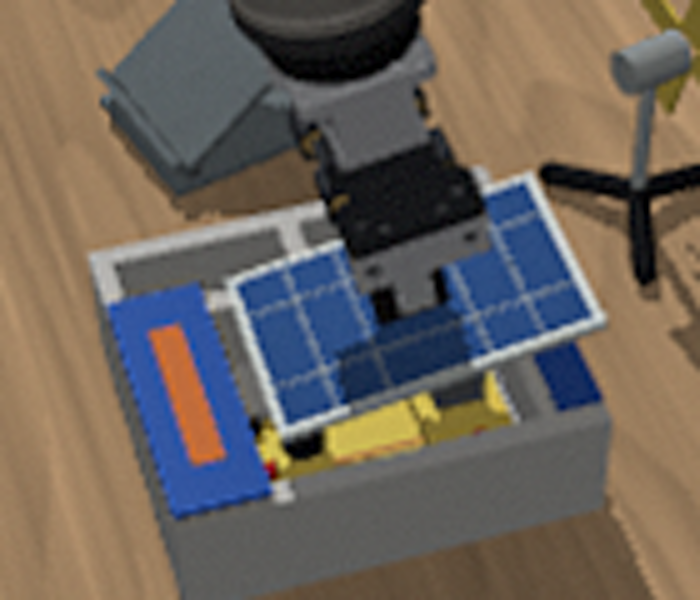

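```bash
python3 -m jog '0.5 14 2.3 0 -0.003 0; 0 12 2 0 0 0; 0 0 0 0 0 0; 0 0 0 0 0 0'; python3 - <<'E'
from pc import *
where();rows([tgt(-65,70,10)])
cv2.imwrite('pics/p7.png',cv2.resize(robot.camera('side')[120:220,190:310],None,fx=6,fy=6,interpolation=cv2.INTER_CUBIC)[:600])
E
```

```text
time: 24.72
tcp_pos: [578.1, -3.8, 126.7]
eef_rot: [-100.0, 0.1, 87.9]
force: [0.2, 0.6, -1.4]
width: 0.248
edge -x [-65.1  -0.6  74.6] edge +x [112.2  -0.6 106. ] tilt 10.04 yaw rel 0.01 F [ 0.2  0.6 -1.4] t 24.725
1 0.5 4.6 0.7 0.001 0.000 -0.001
```

View pics/p7.png

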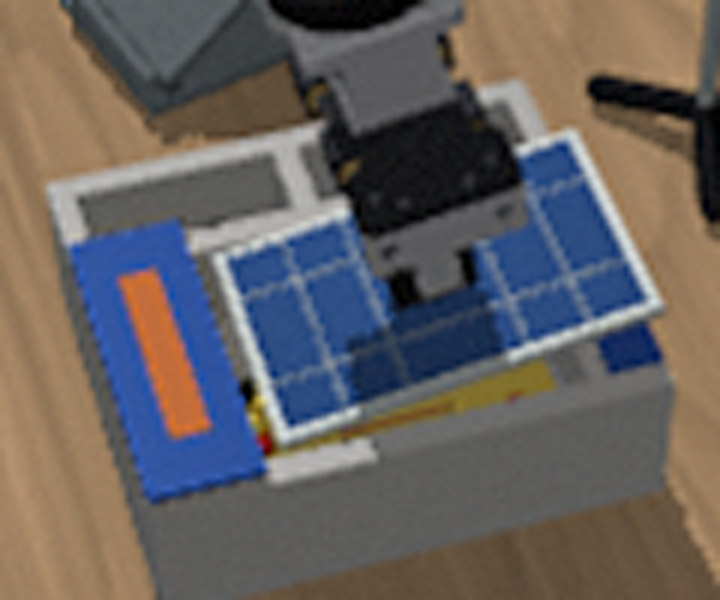

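```bash
python3 - <<'E'
from pc import *
p,R,o=cur();M=R.as_matrix();Rp=np.c_[-M[:,2],M[:,0],-M[:,1]];c=p+M[:,1]*D+[1.5,1.6,0]
im=cv2.resize(robot.camera('side')[120:220,190:310],None,fx=6,fy=6,interpolation=cv2.INTER_CUBIC)
def dr(X,col):
    u=(proj("side",X)-[190,120]+.5)*6;print(u.round().tolist());cv2.polylines(im,[np.round(u).astype(np.int32)],True,col,1)
for z,col in((6,(0,255,0)),(0,(0,0,255))): dr(np.array([[-90,59,z],[90,59,z],[90,-59,z],[-90,-59,z]])@Rp.T+c,col)
Rc=Ro.from_euler("z",YAW,degrees=True)
dr(Rc.apply([[-130,79,87],[-76,79,87],[-76,-79,87],[-130,-79,87]])+[C[0]+1.5,C[1]+1.6,0],(0,255,255))
cv2.imwrite('pics/p8.png',im)
E
```

```text
[[212.0, 253.0], [573.0, 123.0], [664.0, 300.0], [279.0, 439.0]]
[[214.0, 261.0], [575.0, 132.0], [665.0, 309.0], [282.0, 447.0]]
[[67.0, 243.0], [179.0, 218.0], [268.0, 469.0], [147.0, 499.0]]
```

View pics/p8.png

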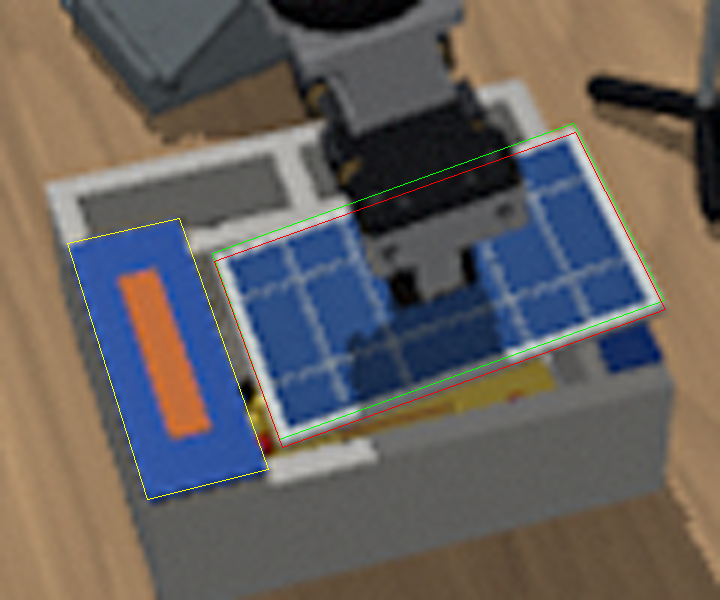

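```bash
python3 - <<'E'
from pc import *
rows([tgt(-65,71,10),tgt(-82,71,10),tgt(-96,70,9)],v=8)
E
```

```text
1 0.5 3.9 0.7 0.001 0.000 -0.001
3 0.0 -1.0 5.6 0.000 0.000 0.000; 0.0 -1.0 5.6 0.000 0.000 0.000; 0.0 -1.0 5.6 0.000 0.000 0.000
2 -0.0 0.1 6.7 0.009 0.000 0.000; -0.0 0.1 6.7 0.009 0.000 0.000
```

```bash
python3 -m jog '0.5 4 0.7 0 0 0; 0 -1 5.6 0 0 0; 0 -1 5.6 0 0 0; 0 -1 5.6 0 0 0; 0 0 0 0 0 0; 0 0 0 0 0 0'; python3 - <<'E'
from pc import *
where();rows([tgt(-96,70,9)],v=8)
cv2.imwrite('pics/p9.png',cv2.resize(robot.camera('side')[120:220,190:310],None,fx=6,fy=6,interpolation=cv2.INTER_CUBIC)[:600])
E
```

```text
time: 25.58
tcp_pos: [561.1, -2.6, 122.8]
eef_rot: [-100.1, 0.1, 87.9]
force: [-0.7, 0.5, -1.7]
width: 0.251
edge -x [-82.1  -0.1  70.7] edge +x [ 95.1  -0.  102.1] tilt 10.06 yaw rel 0.01 F [-0.7  0.5 -1.7] t 25.575
2 0.0 -0.0 6.6 0.009 0.000 -0.001; 0.0 0.0 6.6 0.009 0.000 -0.001
```

View pics/p9.png

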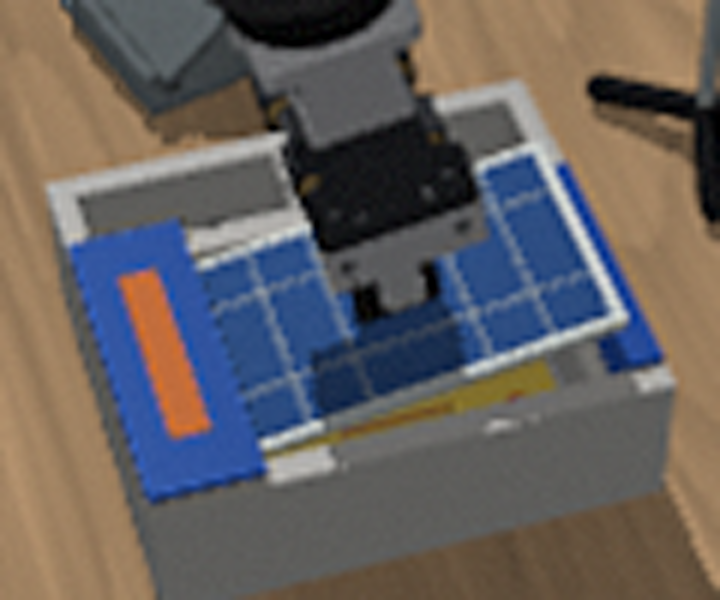

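```bash
python3 -m jog '0 0 5 0.006 0 0; 0 0 4 0.006 0 0; 0 0 4 0.006 0 0; 0 0 0 0 0 0; 0 0 0 0 0 0'; python3 - <<'E'
from pc import *
where();rows([tgt(-97,67,3)],v=8)
E
```

```text
time: 26.25
tcp_pos: [549.8, -2.0, 121.5]
eef_rot: [-99.2, 0.0, 87.9]
force: [8.1, 1.1, 0.2]
width: 0.245
edge -x [-94.2   0.2  70.5] edge +x [83.5  0.2 99.3] tilt 9.2 yaw rel 0.02 F [8.1 1.1 0.2] t 26.25
2 -0.1 6.5 -0.1 0.054 0.000 -0.000; -0.1 6.5 -0.4 0.054 0.000 -0.000
```

```bash
python3 - <<'E'
from pc import *
rows([tgt(-97,69,4)],v=5)
E
```

```text
2 -0.1 4.7 0.0 0.045 0.000 -0.000; -0.1 4.7 -0.2 0.045 0.000 -0.000
```

```bash
python3 -m jog '0 0 2 0 0 0; 0 3 0 0.03 0 0; 0 3 0 0.03 0 0; 0 3 0 0.03 0 0; 0 0 0 0 0 0; 0 0 0 0 0 0'; python3 - <<'E'
from pc import *
where();rows([tgt(-97,68,1)],v=5)
cv2.imwrite('pics/p10.png',cv2.resize(robot.camera('side')[120:220,190:310],None,fx=6,fy=6,interpolation=cv2.INTER_CUBIC)[:600])
E
```

```text
time: 27.0
tcp_pos: [549.4, -2.0, 112.2]
eef_rot: [-94.1, 0.0, 87.9]
force: [9.8, -0.5, 2.4]
width: 0.252
edge -x [-98.7   0.2  68.9] edge +x [80.8  0.2 81.8] tilt 4.09 yaw rel 0.01 F [ 9.8 -0.5  2.4] t 27.0
2 -0.1 3.0 -1.8 0.027 0.000 -0.000; -0.1 2.9 -1.8 0.027 0.000 -0.000
```

View pics/p10.png

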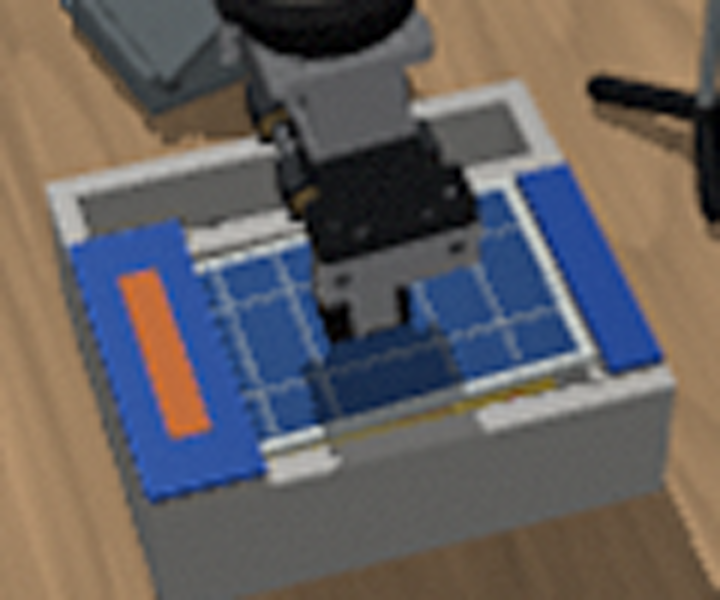

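```bash
python3 -m jog '0 2.5 -0.8 0.024 0 0; 0 2 -0.8 0.024 0 0; 0 0 0 0 0 0; 0 0 0 0 0 0'; python3 - <<'E'
from pc import *
where();rows([tgt(-97,67,0)],v=5)
E
```

```text
time: 27.55
tcp_pos: [551.2, -2.0, 107.7]
eef_rot: [-91.3, 0.0, 87.9]
force: [9.3, 0.6, 1.5]
width: 0.251
edge -x [-98.9   0.2  68.7] edge +x [81.   0.2 72.8] tilt 1.33 yaw rel 0.01 F [9.3 0.6 1.5] t 27.55
1 -0.2 3.8 -2.7 0.023 0.000 -0.001
```

```bash
python3 -m jog '0 1.5 -1 0.012 0 0; 0 1.3 -0.7 0.011 0 0; 0 0 0 0 0 0; 0 0 0 0 0 0'; python3 - <<'E'
from pc import *
where();rows([tgt(-97,66,0)],v=5)
cv2.imwrite('pics/p11.png',cv2.resize(robot.camera('side')[120:220,190:310],None,fx=6,fy=6,interpolation=cv2.INTER_CUBIC)[:600])
E
```

```text
time: 28.05
tcp_pos: [552.9, -2.1, 105.0]
eef_rot: [-90.0, 0.0, 87.9]
force: [9.9, -0.4, 0.3]
width: 0.251
edge -x [-98.1   0.2  67.9] edge +x [81.9  0.2 68. ] tilt 0.02 yaw rel 0.01 F [ 9.9 -0.4  0.3] t 28.05
1 -0.2 2.0 -1.1 0.000 0.000 -0.001
```

View pics/p11.png

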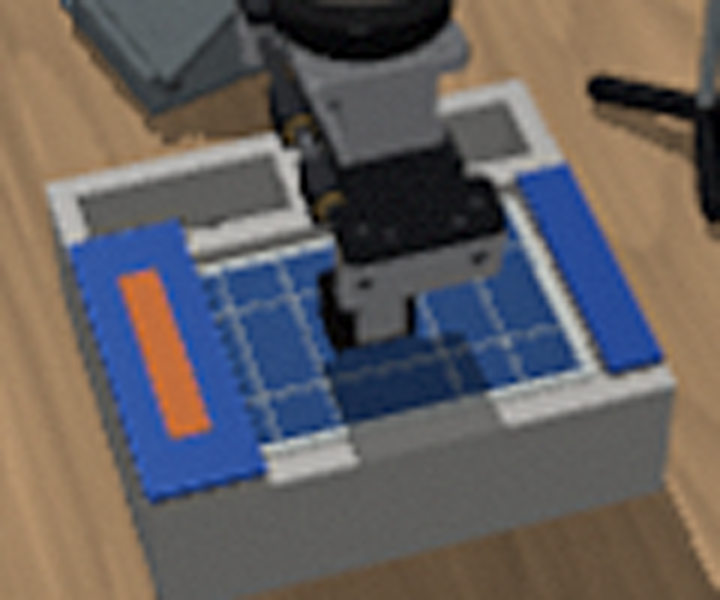

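```bash
python3 -m jog '0 0.8 -0.5 0 0 0; 0 0.6 -0.5 0 0 0; 0 0 0 0 0 0; 0 0 0 0 0 0'; python3 -m jog '0 0.7 0 0 0 0; 0 0 0 0 0 0; 0 0 0 0 0 0'; python3 -c "
from pc import *
where()"
```

```text
time: 28.6
tcp_pos: [553.0, -2.1, 104.8]
eef_rot: [-89.9, 0.0, 87.9]
force: [-7.2, 0.7, 32.3]
width: 0.254
time: 28.98
tcp_pos: [553.1, -2.1, 104.8]
eef_rot: [-90.0, 0.0, 87.9]
force: [-11.6, -0.1, 44.6]
width: 0.25
edge -x [-98.    0.2  67.9] edge +x [82.   0.2 67.8] tilt -0.04 yaw rel -0.01 F [-11.6  -0.1  44.6] t 28.975
```

```bash
python3 -m jog '0 -1 0 0 0 0; 0 -1 0 0 0 0; 0 0 0 0 0 0; 0 0 0 0 0 0'; python3 -c "
from pc import *
where()"
```

```text
time: 29.48
tcp_pos: [553.7, -2.1, 105.0]
eef_rot: [-90.0, 0.0, 87.9]
force: [8.0, -0.0, 3.1]
width: 0.254
edge -x [-97.3   0.2  67.9] edge +x [82.7  0.2 68. ] tilt 0.01 yaw rel 0.01 F [ 8.  -0.   3.1] t 29.475
```

```bash
python3 -m jog '0 0 0 0 0 0; 0 0 0 0 0 0; 0 0 0 0 0 0; 0 0 0 0 0 0' 45; python3 -c "
from pc import *
where()
cv2.imwrite('pics/p12.png',cv2.resize(robot.camera('side')[120:220,190:310],None,fx=6,fy=6,interpolation=cv2.INTER_CUBIC)[:600])"
```

```text
time: 29.98
tcp_pos: [551.7, -2.3, 103.9]
eef_rot: [-89.8, 0.1, 87.9]
force: [-0.4, -0.5, 0.1]
width: 0.45
edge -x [-99.5  -0.1  67.3] edge +x [80.5 -0.1 66.5] tilt -0.24 yaw rel -0.01 F [-0.4 -0.5  0.1] t 29.975
```

View pics/p12.png

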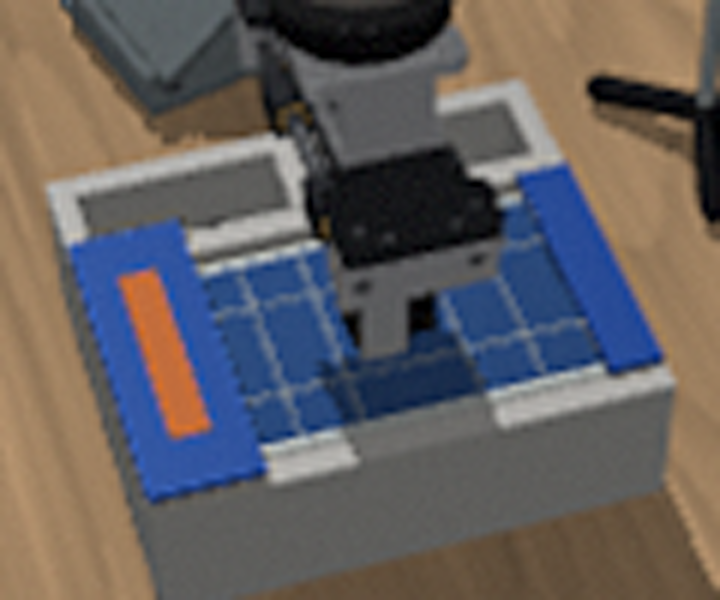

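Panel has slid under the lip. Retreat straight up, then move back towards the robot and check.

```bash
python3 -m jog '0 -15 0 0 0 0; 0 -40 0 0 0 0; 0 -60 0 0 0 0; 0 -60 0 0 0 0; 0 -60 0 0 0 0; -60 0 0 0 0 0; -60 0 0 0 0 0; -60 0 0 0 0 0'; python3 -m jog '-60 0 0 0 0 0; -60 0 0 0 0 0; -60 0 0 0 0 0; 0 0 0 0 0 0'; python3 -c "
from pc import *
where()
s=robot.camera('side');t=robot.camera('top')
cv2.imwrite('pics/f1.png',cv2.resize(s[120:220,190:310],None,fx=6,fy=6,interpolation=cv2.INTER_CUBIC)[:600])
cv2.imwrite('pics/f2.png',cv2.resize(t[140:240,185:285],None,fx=6,fy=6,interpolation=cv2.INTER_CUBIC)[:600])
cv2.imwrite('pics/f3.png',t);cv2.imwrite('pics/f4.png',s)
Rc=Ro.from_euler('z',YAW,degrees=True)
# grip top centre expected
w=Rc.apply([[2,0,104]])+[C[0],C[1],0]
print(proj('side',w+[1.5,1.6,0]),proj('top',w-[1.5,1.6,0]))
for c in('side','top'): print([(np.round(d['point'],1),round(d['p'],2)) for d in robot.tip_of(c,'panel_mid')])
w=Rc.apply([[2,0,88]])+[C[0],C[1],0];print(proj('side',w+[1.5,1.6,0]),proj('top',w-[1.5,1.6,0]))
"
```

```text
time: 31.02
tcp_pos: [545.8, -183.6, 340.8]
eef_rot: [-89.9, 0.1, 88.0]
force: [1.1, 0.3, -0.3]
width: 0.45
time: 31.52
tcp_pos: [537.6, -366.7, 340.0]
eef_rot: [-89.8, 0.2, 87.6]
force: [0.3, 1.2, -0.9]
width: 0.449
edge -x [-100.3 -364.2  303.4] edge +x [  79.7 -365.4  302.6] tilt -0.24 yaw rel -0.37 F [ 0.3  1.2 -0.9] t 31.525
[[254.05435728 165.09585291]] [[239.6642998  182.91161111]]
[(array([147.8, 130.3]), 0.88), (array([255.6, 169.9]), 0.73)]
[(array([142.3, 259.2]), 0.96), (array([241.2, 185.5]), 0.77)]
[[254.11312579 169.09692677]] [[239.87460396 183.43568019]]
```

View pics/f1.png

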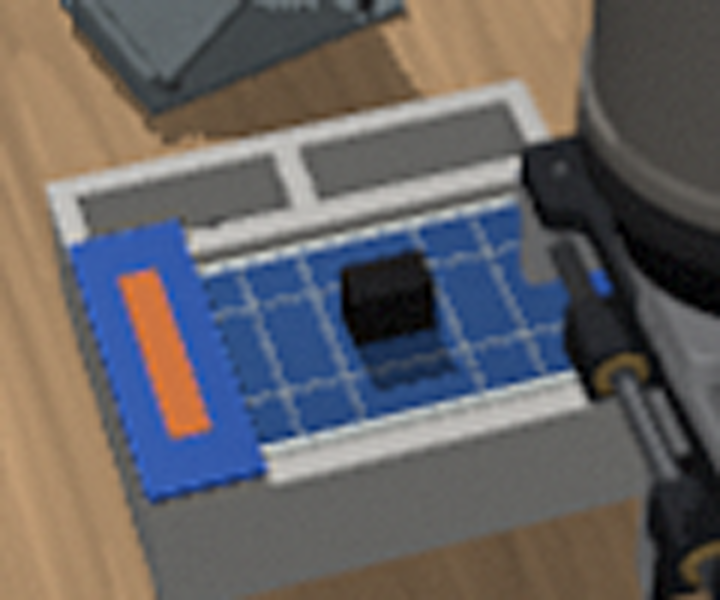

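View pics/f2.png

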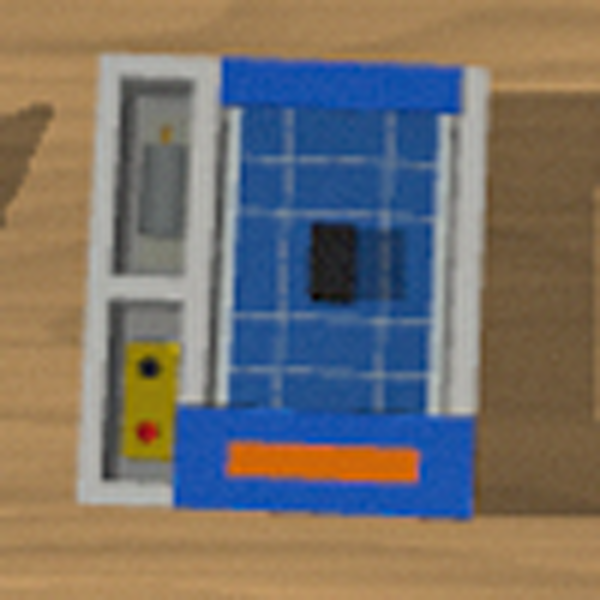

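View pics/f3.png

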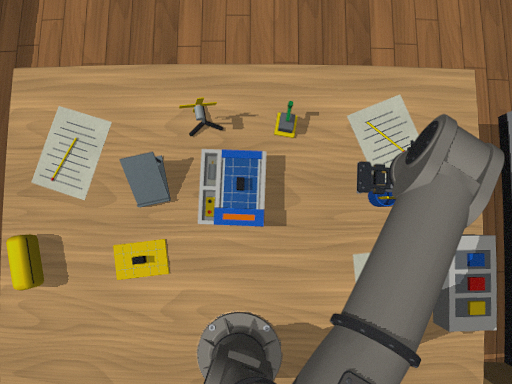

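```bash
python3 - <<'E'
from fit import *
from pc import C,YAW
g=box(-20,20,-12,12,72,104)
for c,roi,b in(("top",(230,170,252,195),-1),("side",(242,155,266,182),1)):
    im=robot.camera(c);u0,v0,u1,v1=roi
    cr=cv2.resize(im[v0:v1,u0:u1],None,fx=S,fy=S,interpolation=cv2.INTER_LINEAR)
    m=cv2.inRange(cv2.cvtColor(cr,cv2.COLOR_BGR2HSV),(0,0,0),(180,255,50))//255
    n,L,st,_=cv2.connectedComponentsWithStats(m);m=fillhull((L==1+np.argmax(st[1:,4])).astype(np.uint8))
    x,f=fit([(c,g,roi,m)],flat(0),[563,-3,-2],[3,3,3])
    d=Ro.from_euler("z",-YAW,degrees=True).apply(np.r_[x[:2]-C-b*np.array([1.5,1.65]),0]);print(c,d.round(1),x[2]-YAW,f)
print(robot.get_obs()["time"])
E
```

```text
top [ 4.5 -2.   0. ] 2.4953016760973936 0.31292008961911877
side [1.5 0.3 0. ] -0.643839037502798 0.1782650142993327
31.825
```

```bash
python3 -m jog '0 0 0 0 0 0; 0 0 0 0 0 0; 0 0 0 0 0 0; 0 0 0 0 0 0'; python3 -c "
from workcell import robot
o=robot.get_obs();print(o['time'],o['force'],o['joint_velocities'].round(2))"
```

```text
time: 32.33
tcp_pos: [539.7, -361.9, 339.4]
eef_rot: [-89.8, 0.1, 87.9]
force: [-0.1, 0.8, 0.3]
width: 0.449
32.325 [-0.09245166  0.82754165  0.28155372] [ 0.09  0.13  0.02 -0.06 -0.04 -0.08 -0.05]
```

```bash
python3 -c "
from workcell import robot
print(robot.finish_job())"
```

```text
the job is handed in; nothing more can be done
None
```

The energy kit is packed and handed in at about 32 s. Each part was lowered until it touched, then let go.

- **Lamp board:** in the bottom slot, with the lamp towards the orange strip's end.
- **Switch board:** laid across it on the foam steps.
- **Solar panel:** tucked under the blue cover against the strip, laid flat and released, after which the spring slid it under the far lip.

**Last checks:**
- Both pictures show the panel flat, with both short edges hidden under the cover and the lip. The arm is clear of everything and still.
- The side camera puts the panel's grip at case x 1.5, y 0.3 mm; the target is x 2, y 0.
- The top camera's fit disagreed, at x 4.5, y -2 mm and 2.5° off in yaw. It fitted poorly, so I trusted the side view.
- I could not see the two boards once the panel was on. They looked properly seated just before.
- The two cameras differ by about 3 mm throughout, so I used positions midway between them.
- The yellow look-alike panel, generator, fan and pencil pot were never approached for contact. The last top picture shows the first three in place, but the arm partly covered the pot.

**Rougher than intended:**
- I pressed down harder than needed: about 34 N seating the switch board and 45 N through the panel. I eased off both before letting go.
- On the way to the panel the last joint neared its limit, so I turned the gripper half round and carried on.

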